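Clear the broken lampholder off the lamp tester, then hold its switch at full power

TASK

A porcelain lampholder broke on the lamp tester: take the scraper block, push all five sherds off the steel bed into the catch tray at its front edge (they are sharp, so never touch them with the fingers), and stand the scraper back upright on its black mat. Then turn the tester's spring-return switch clockwise past the first two clicks to the third, full power, and finish while still holding it there with the fingers: it flies back to off when let go. Do not bump the glass bulb on the tester, and leave the other things on the bench where they are.

Things in the scene. Friction and masses are not known exactly. Their poses are not given: they have to be found in the camera images.
- tester: lamp tester, fixed to the bench: grey unit with a low bed (left) and a console (right). Origin at bench level under the bed; +x runs from the bed's front edge (catch tray) to its back, +y from console to bed. Console: x -100 to 110, y -255 to -90 mm, its top 75 mm above the bench, with lamp sockets up to 16 mm high at its back
- bed_middle (a point): point on the bed's flat dark steel, 45 mm above the bench, over the tester's origin, same axes. The bed runs from x -90 mm (open front edge, the tray below it) to 110 mm, y -80 to 80 mm, inside lips 9 mm high at both sides and the back. At the start the sherds lie within x -65 to 52, y -62 to 62 mm
- tray_middle (a point): middle of the floor of the open aluminium catch tray that hangs at the bed's front edge: inside 94 mm (tester x, -187 to -94) x 164 mm (y), walls 30 mm high, so its rim lies 15 mm below the bed
- dial (a joint): angle of the spring-return switch (rad): 0 off, grows clockwise seen from above; clicks at 0.4, 0.8 and 1.2 (the third, three red dots), end stop at 1.28. The spring turns it back to 0 from anywhere: about 0.08 N m at off rising to 0.20 N m at the third click, with clicks adding or taking up to 0.05 N m
- dial_wing: black wing handle of the switch, turning with it; origin on its vertical axis at the console's top (75 mm above the bench), x along the wing to its pointer end (white line). Wing 64 mm long, 14 mm wide, from 8 to 42 mm above the console's top, on a round skirt 54 mm across, 8 mm high. At off it points 0.6 rad counterclockwise of the tester's +x
- wing_grip (a point): point on the switch's axis within the wing, 32 mm above the console's top and 10 mm below the top of the wing; grasp across the 14 mm width here
- test_bulb: glass bulb, 45 mm across, upright in a white holder at the back right corner of the console (tester x 66, y -218 mm); fixed. Origin at its foot, 73 mm above the bench; it rises 75 mm
- scraper_middle (a point): centre of the scraper block, half-way up (31 mm above its underside). Wooden block 28 mm thick (x) x 116 mm long (y) x 49 mm high, on a yellow nylon sole 34 mm (x) x 125 mm (y) x 13 mm thick; 62 mm high in all, 160 g; z is up. It stands upright on its mat, its length along the mat's length
- scraper: the scraper block; origin at the centre of its underside, same axes
- mat_middle (a point): centre of the top of the black rubber mat, 130 mm (x) x 190 mm (y), fixed, its top 4 mm above the bench
- sherd1: sharp white porcelain sherd of irregular outline, 20 to 27 mm across and 10 mm thick, 12 g, lying on the bed at the start; origin at the centre of its underside
- sherd2: sharp white porcelain sherd of irregular outline, 20 to 27 mm across and 10 mm thick, 12 g, lying on the bed at the start; origin at the centre of its underside
- sherd3: sharp white porcelain sherd of irregular outline, 20 to 27 mm across and 10 mm thick, 12 g, lying on the bed at the start; origin at the centre of its underside
- sherd4: sharp white porcelain sherd of irregular outline, 20 to 27 mm across and 10 mm thick, 12 g, lying on the bed at the start; origin at the centre of its underside
- sherd5: sharp white porcelain sherd of irregular outline, 20 to 27 mm across and 10 mm thick, 12 g, lying on the bed at the start; origin at the centre of its underside
- bulb_box_a_middle (a point): bystander: upright blue bulb carton 62 x 62 x 105 mm; its centre
- bulb_box_b_middle (a point): bystander: blue bulb carton 70 x 110 x 75 mm; its centre
- bulb_box_c_middle (a point): bystander: brown and blue carton 60 x 85 x 60 mm; its centre
- lampholder_middle (a point): bystander: new white porcelain lampholder, 50 mm across, 38 mm high, standing on the bench beside the bed; its centre
- cleaner_middle (a point): bystander: white spray can, 52 mm across, 150 mm high; its centre
- tape_middle (a point): bystander: roll of brown tape lying flat, 92 mm across, 24 mm high; its centre
- screwdriver_middle (a point): bystander: screwdriver with green handle, 170 mm long; its middle

How it is judged (in metres and radians):
On the way, in this order (a step that is already met when the one before it is completed fails the run):
1. all five sherds lie in the catch tray (x of sherd1 in the frame of tester between -0.195 and -0.088 m and y of sherd1 in the frame of tester between -0.085 and 0.085 m and height (world z) of each of sherd1, sherd2, sherd3, sherd4, sherd5 below 0.036 m and x of sherd2 in the frame of tester between -0.195 and -0.088 m and y of sherd2 in the frame of tester between -0.085 and 0.085 m and x of sherd3 in the frame of tester between -0.195 and -0.088 m and y of sherd3 in the frame of tester between -0.085 and 0.085 m and x of sherd4 in the frame of tester between -0.195 and -0.088 m and y of sherd4 in the frame of tester between -0.085 and 0.085 m and x of sherd5 in the frame of tester between -0.195 and -0.088 m and y of sherd5 in the frame of tester between -0.085 and 0.085 m), for 0.2 s.
2. the scraper stands upright on its mat, let go (x of scraper_middle in the frame of mat_middle between -0.06 and 0.06 m and y of scraper_middle in the frame of mat_middle between -0.09 and 0.09 m and angle between scraper_middle's own z axis and vertical below 0.15 rad and height (world z) of scraper_middle below 0.04 m and contact force between the fingers and scraper below 0.2 N and linear speed of scraper below 0.03 m/s), for 0.2 s.
3. the switch is held at the third click by the fingers (value of joint dial above 1.1 rad and contact force between the fingers and dial_wing above 0.5 N), for 0.3 s.
At the end, for the whole second after the job is handed in: Fingers hold the still switch at the third click (above 1.1 rad, pressing over 0.5 N); all five sherds lie in the catch tray (undersides under 36 mm); the scraper stands let go, still and upright (0.15 rad) on its mat, its centre within 60 mm (x) and 90 mm (y) of the mat's middle (all of step 1 and all of step 2 and all of step 3 and velocity of joint dial between -0.15 and 0.15 rad/s and contact force between scraper and dial_wing below 0.1 N); the arm keeps its last pose, push and grip.
It fails at once if the fingers touch a sherd (contact force between the fingers and sherd1 above 1 N or contact force between the fingers and sherd2 above 1 N or contact force between the fingers and sherd3 above 1 N or contact force between the fingers and sherd4 above 1 N or contact force between the fingers and sherd5 above 1 N).
It fails at once if the bulb on the tester is bumped (contact force between anything else and test_bulb above 2 N).
It fails at once if one of the other things on the bench is moved more than 25 mm (distance of any of bulb_box_a_middle, bulb_box_b_middle, bulb_box_c_middle, lampholder_middle, cleaner_middle, tape_middle, screwdriver_middle from where it was at the start of the episode above 0.025 m).
It also fails if it takes over 62 s, if anything falls off the work surface, if the arm or the gripper's body presses on something with over 40 N, if the wrist force passes 120 N, or if a joint passes its speed limit or range.

ROBOT

A 6-joint arm with a two-finger parallel gripper is mounted at the origin on the work surface. World frame = base frame: x ahead of the robot, y to its left, z up, the work surface at z = 0. Lengths are in m, angles in degrees, forces in N, time in s.
With the tool pointing down it reaches from about 0.3 to 0.75 m from the base axis. Payload 8.5 kg.
Tool frame: the origin (TCP) lies midway between the tips of the shut fingers; the grasp point (between the pads) lies env.tcp_to_grasp behind it (env.tcp_to_grasp is the distance from the TCP to the grasp point, in m); z points along the fingers, y is the direction in which the jaws open and shut (so a half turn about z gives the same grasp; the last joint's range is limited). The gripper opens to 85 mm and grips with 20 to 120 N. Pads are 22 mm wide; open, the fingers measure 114 mm over their backs; the gripper's body (76 mm by 85 mm) begins 54 mm behind the grasp point. The pads swing forward as they close: fully open they stand 13 mm farther back than shut.
Start: joints at [-87.336, 21.807, 74.336, -0, 83.858, -12.336], TCP at [0.142, -0.531, 0.209] pointing down, gripper open.
Joint ranges: [-178.18, 178.18], [-50.72, 133.34], [12.68, 142.11], [-81.47, 261.47], [9.98, 163.14], [-165.26, 165.26]. Speed limits (degrees/s): [136.94, 136.94, 180, 180, 180, 180].

INTERFACE

Orientations are given as a 3x3 rotation matrix whose columns are the frame's x, y, z axes.
In Python, from rig import readout, imaging, job, env gives the robot as it stands.
- The arm moves only by the tool move_arm, never from a script. Its argument "motion" is a list of rows, each a list of 3 entries, a list of its own where there are three numbers: the shift along the tool's x, y, z normalised to -1 to 1, where 1 is 0.02 m, then the turn, a rotation vector about the tool's x, y, z normalised to -1 to 1, where 1 is 120 degrees, then the gripper command: -1 is shut, 1 is fully open, values between are in proportion. In form: [[[tx, ty, tz], [rx, ry, rz], claw], ...]. A call has 1 to 12 rows; each row shifts and turns the pose as measured when the row begins, along the tool's axes as they then stand; what a row does not reach is not made up. A row lasts 1/12 s, in which the tool goes at most 41.7 mm and 7.16 degrees, less where a joint would pass 70% of its speed; a pose out of reach is approached as far as the arm can. A call with a number of a shift or a turn outside -1 to 1 is refused whole. A call with a gripper value outside its range is refused whole. The fingers move at their own pace and stop on an object; "squeeze" is the grip in N (left out, the last holds). Time passes only in rows, so rows that do not move let the fingers close. It gives the time, the measured TCP pose, the force and the opening at its end, in the units of the state.
- readout.observe(): the state, without advancing time (a new reading comes with each control period).
- imaging.get_image(name): name is "scene" or "top" or "wrist"; returns a dict with "img" (480x640x3 uint8, blue, green, red), "fov_y" (degrees; the focal length in pixels is half the picture's height over the tangent of half this angle, whatever the lens; pixels are square), "cx", "cy" (the principal point, pixels), "eye" and "orientation" of the camera in the world. Camera axes: x right, y up, looking along -z (the intrinsics and any distortion apply to the point x, -y, -z); pixel columns grow to the right and rows downward; lengths in m; the calibration is good to about 2 mm. The wrist camera is an equidistant fisheye: a pixel r from the principal point sees the ray r / f radians off the axis. A picture is of the moment at which its call begins. There is no depth.
- job.close_job(): hands the job in, once; it reports no verdict.
The state is a dict: "time_s": time; "q": joint angles; "qvel": joint speeds; "joint_efforts": joint torques, N m; "position": TCP position; "tool_rot": TCP orientation; "ft_force": force on the tool from outside, world axes, zero at the start; "wrist_torque": the same for the moment, N m; "grip_width": finger opening in m.
Only numpy, scipy, OpenCV 4.12 (cv2) and the standard library are available. Lean on these libraries where they do the work, as an engineer would, in place of code of your own. Each camera call takes 0.05 s, during which the arm holds its last target.

## Working session

There is one attempt and no reset: what is moved stays moved. The work goes in short steps, Python scripts to look and compute and a tool call to move; the robot and the scene stay as the last step left them, time stands still between calls to the robot, and variables do not carry over. Pictures are saved under pics/ and viewed, and the job is handed in when it is done.

Besides the shell and the picture viewer there is one more tool, called as name(argument=value, ...) on one line, values as JSON. move_arm: Moves the arm, as the interface text tells. Its arguments: {"type":"object","properties":{"motion":{"type":"array","items":{"type":"array"}},"squeeze":{"type":"number"}},"required":["motion"]}

```bash
mkdir -p pics; ls; python3 - <<'E'
from rig import readout, imaging, job, env
import cv2
print(readout.observe()); print(env.tcp_to_grasp)
for n in ["scene","top","wrist"]:
    d=imaging.get_image(n); cv2.imwrite(f"pics/{n}0.png",d["img"])
    print(n,d["fov_y"],d["cx"],d["cy"],d["eye"],d["orientation"])
E
```

```text
pics
{'time_s': 0.0, 'q': array([-8.73341531e+01,  2.18427362e+01,  7.43852294e+01,  6.46157608e-04,
        8.38587630e+01, -1.23367376e+01]), 'qvel': array([-0.02985732, -0.04445122,  0.03792172, -0.02629936, -0.02810623,
       -0.06262146]), 'joint_efforts': array([-1.65422251e-03, -4.48467922e+01, -2.31282449e+01, -2.19853623e-04,
        4.66556463e-03, -2.46308254e-06]), 'position': array([ 0.14235079, -0.53091915,  0.20819265]), 'tool_rot': array([[ 9.65914475e-01,  2.58861399e-01, -5.92029081e-05],
       [ 2.58861189e-01, -9.65913348e-01,  1.51258124e-03],
       [ 3.34364016e-04, -1.47634945e-03, -9.99998854e-01]]), 'ft_force': array([-0.25329143, -0.02256089, -1.12105307]), 'wrist_torque': array([ 0.0178173 , -0.04873828, -0.01212092]), 'grip_width': 0.08531894480873331}
0.0187
scene 49.38445737664508 315.7175696630018 240.59707240271402 [1.02484956 0.60198676 1.12733367] [[-0.80561262 -0.49026515  0.33260846]
 [ 0.59231851 -0.67802323  0.43525082]
 [ 0.01212796  0.54765371  0.83661719]]
top 47.68087267421927 321.1087887448881 245.2127941067913 [0.5054997  0.0407392  1.41780951] [[ 0.02284956  0.99760297 -0.06531631]
 [-0.99969805  0.02220909 -0.01051514]
 [-0.00903932  0.06553685  0.99780921]]
wrist 65.70646984690485 313.5075861900094 243.5505718415442 [ 0.21611266 -0.5112873   0.37387505] [[ 0.25919324  0.92015099  0.2934979 ]
 [-0.96582201  0.24775017  0.07620827]
 [-0.00259104 -0.3032194   0.95291725]]
```

View pics/top0.png

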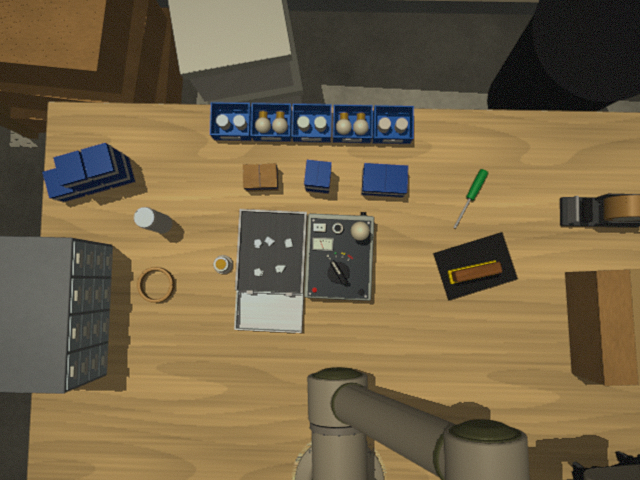

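View pics/scene0.png

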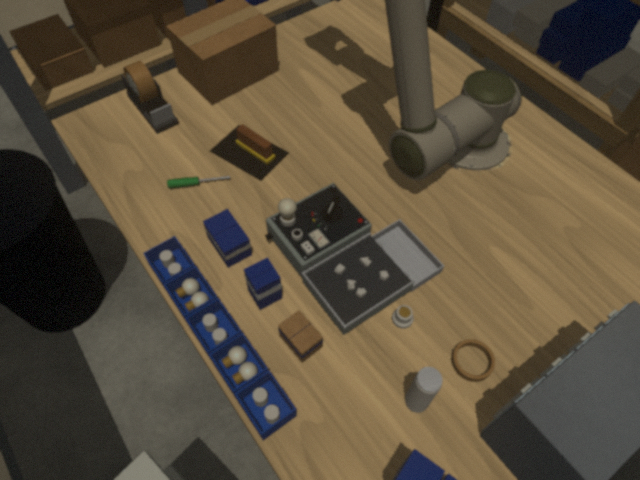

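View pics/wrist0.png

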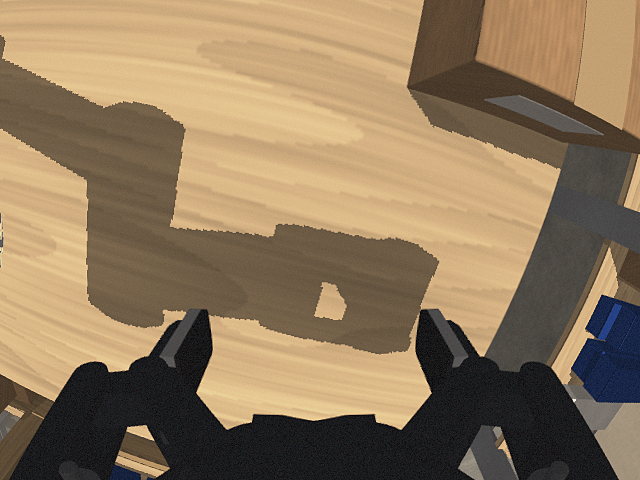

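The top view shows the tester with its bed at about (270,250), console at (340,257) and tray at (268,312). The scraper is on its mat at (475,270). Next I'll zoom in and measure.

```bash
cat > h.py <<'E'
import numpy as np, cv2
from rig import readout, imaging, env
def cam(n):
    d=imaging.get_image(n); d["f"]=240/np.tan(np.radians(d["fov_y"]/2)); return d
def ray(d,u,v,fish=False):
    x=(u-d["cx"]);y=(v-d["cy"])
    if fish:
        r=np.hypot(x,y);t=r/d["f"];k=np.sin(t)/max(r,1e-9)
        c=np.array([x*k,-y*k,-np.cos(t)])
    else: c=np.array([x/d["f"],-y/d["f"],-1])
    return np.array(d["orientation"])@c
def onz(d,u,v,z,fish=False):
    r=ray(d,u,v,fish);e=np.array(d["eye"]);return e+r*(z-e[2])/r[2]
def proj(d,p,fish=False):
    c=np.array(d["orientation"]).T@(np.array(p)-np.array(d["eye"]))
    x,y,z=c[0],-c[1],-c[2]
    if fish:
        t=np.arctan2(np.hypot(x,y),z);k=t/np.hypot(x,y)*d["f"]; return np.array([d["cx"]+x*k,d["cy"]+y*k])
    return np.array([d["cx"]+x/z*d["f"],d["cy"]+y/z*d["f"]])
E
python3 - <<'E'
from h import *
d=cam("top"); im=d["img"]
c=im[195:345,205:405]; cv2.imwrite("pics/c1.png",cv2.resize(c,(800,600),interpolation=cv2.INTER_CUBIC))
c=im[160:310,420:560]; cv2.imwrite("pics/c2.png",cv2.resize(c,None,fx=4,fy=4,interpolation=cv2.INTER_CUBIC))
E
```

```text
(no output)
```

View pics/c1.png

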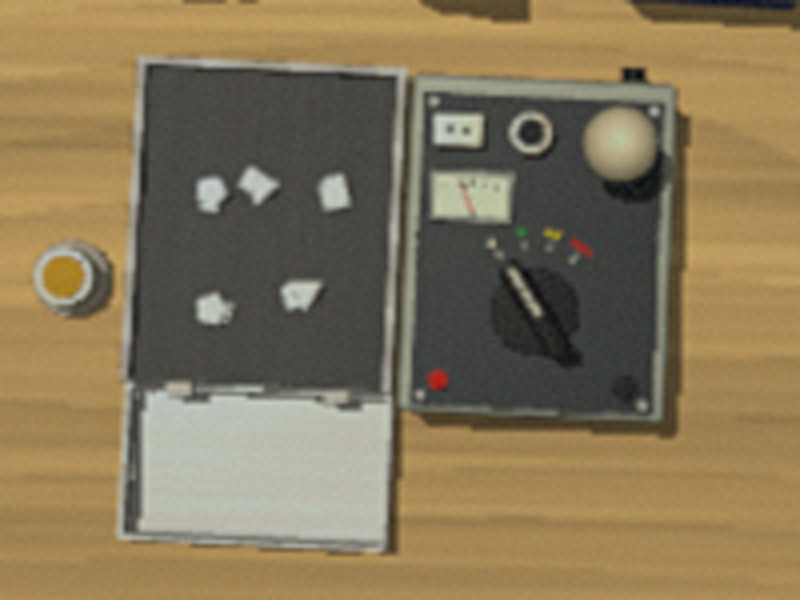

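View pics/c2.png

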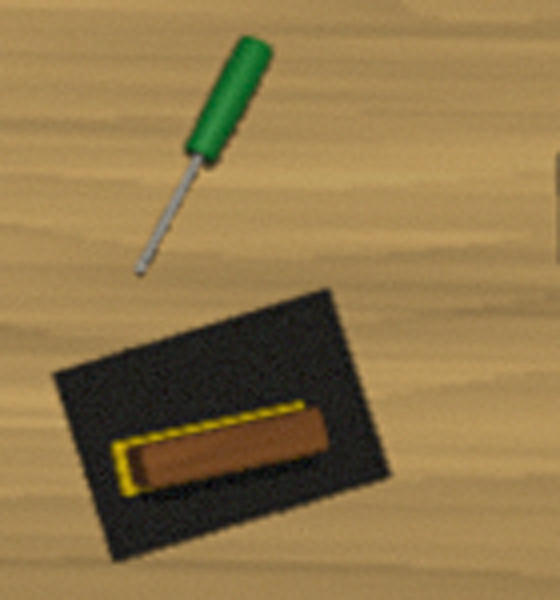

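The crops give these positions:
- **Bed:** dark surface at crop pixels (140–405, 60–390).
- **Sherds:** five, at about (211,194), (258,185), (335,192), (213,309) and (300,295).
- **Wing:** centre at about (537,312).
- **Scraper:** wooden top at about (232,447) in the second crop.

```bash
python3 - <<'E'
from h import *
d=cam("top"); im=d["img"]; hsv=cv2.cvtColor(im,cv2.COLOR_BGR2HSV); H,S,V=[hsv[...,i].astype(int) for i in range(3)]
yy,xx=np.mgrid[:480,:640]
def box(x0,x1,y0,y1): return (xx>=x0)&(xx<x1)&(yy>=y0)&(yy<y1)
def rect(mask,z,name):
    m=mask.astype(np.uint8)*255; n,l,st,ce=cv2.connectedComponentsWithStats(m)
    k=1+np.argmax(st[1:,4]); cs,_=cv2.findContours((l==k).astype(np.uint8),cv2.RETR_EXTERNAL,cv2.CHAIN_APPROX_NONE)
    r=cv2.minAreaRect(cs[0]); b=cv2.boxPoints(r); P=np.array([onz(d,u,v,z) for u,v in b])
    print(name,st[k],np.round(b,1).tolist()); print(np.round(P[:,:2],4).tolist(),"mid",P.mean(0)[:2], [round(np.linalg.norm(P[i]-P[i-1]),4) for i in range(4)], [round(np.degrees(np.arctan2(*(P[i]-P[i-1])[[1,0]])),2) for i in range(4)])
rect((V<110)&(S<70)&box(238,304,208,294),.045,"bed")
rect((V<125)&(S<90)&box(308,371,212,305),.075,"console")
rect((V<70)&box(430,520,225,305),.004,"mat_dark")
matm=((V<70)|((S>120)&(H<40)&box(446,505,255,288)))&box(430,520,225,305)
rect(matm,.004,"mat")
rect((S>100)&(H<14)&box(446,506,255,288)&(V>60),.066,"wood")
rect((S>150)&(H>20)&(H<35)&box(446,506,255,288),.017,"yellow")
m=((V>130)&box(245,300,215,285)).astype(np.uint8)
n,l,st,ce=cv2.connectedComponentsWithStats(m)
for i in range(1,n): print(st[i],ce[i],onz(d,*ce[i],.053)[:2])
cs=[(147,66),(404,74),(127,385),(392,393)]
print([np.round(onz(d,205+x/4-.375,195+y/4-.375,.054)[:2],4).tolist() for x,y in cs])
cs=[(121,537),(389,549)]
print([np.round(onz(d,205+x/4-.375,195+y/4-.375,.030)[:2],4).tolist() for x,y in cs])
cs=[(413,76),(676,88),(400,412),(662,420)]
print("con",[np.round(onz(d,205+x/4-.375,195+y/4-.375,.075)[:2],4).tolist() for x,y in cs])
cs=[(537,312),(507,263),(570,358)]
print("wing",[np.round(onz(d,205+x/4-.375,195+y/4-.375,.117)[:2],4).tolist() for x,y in cs])
E
```

```text
bed [ 238  211   66   83 4746] [[236.6999969482422, 292.8999938964844], [240.39999389648438, 210.5], [303.70001220703125, 213.3000030517578], [299.8999938964844, 295.79998779296875]]
[[0.47, 0.2653], [0.6794, 0.2627], [0.6756, 0.1014], [0.4665, 0.1057]] mid [0.57288354 0.18377845] [np.float64(0.1597), np.float64(0.2094), np.float64(0.1613), np.float64(0.2091)] [np.float64(88.73), np.float64(-0.72), np.float64(-91.37), np.float64(178.84)]
console [ 308  218   63   83 4197] [[308.0, 218.0], [370.0, 218.0], [370.0, 300.0], [308.0, 300.0]]
[[0.6605, 0.089], [0.6638, -0.065], [0.4611, -0.0684], [0.4575, 0.0841]] mid [0.56072526 0.00992352] [np.float64(0.203), np.float64(0.154), np.float64(0.2028), np.float64(0.1525)] [np.float64(1.4), np.float64(-88.75), np.float64(-179.03), np.float64(91.33)]
mat_dark [ 434  233   83   67 2816] [[433.0, 252.8000030517578], [502.29998779296875, 231.5], [516.7999877929688, 278.70001220703125], [447.6000061035156, 300.1000061035156]]
[[0.5847, -0.2359], [0.6443, -0.4155], [0.5223, -0.4532], [0.4632, -0.2746]] mid [ 0.55362372 -0.34480373] [np.float64(0.1274
[... 1341 characters left out ...]
oat64(0.1298)] [np.float64(14.51), np.float64(-74.7), np.float64(-165.84), np.float64(105.29)]
[265 237   9   9  48] [268.70833333 240.70833333] [0.60328014 0.1875101 ]
[254 239   7   9  48] [257.04166667 242.875     ] [0.59715034 0.21679162]
[285 239   7   8  52] [288.         242.61538462] [0.59954173 0.13870966]
[275 265  10   7  55] [279.45454545 267.81818182] [0.53558733 0.15848983]
[254 268   9   8  50] [257.66 271.82] [0.52429969 0.21300599]
[[0.6767, 0.2588], [0.6751, 0.0961], [0.4754, 0.2648], [0.4742, 0.0986]]
[[0.3787, 0.2694], [0.3751, 0.0991]]
con [[0.6714, 0.0896], [0.6675, -0.0739], [0.4632, 0.0925], [0.462, -0.0687]]
wing [[0.5259, 0.0105], [0.5548, 0.029], [0.4989, -0.0098]]
```

```bash
cat >> h.py <<'E'
def state():
    o=readout.observe();R=np.array(o["tool_rot"]);p=np.array(o["position"])
    return o,p,R,np.degrees(np.arctan2(R[1,0],R[0,0]))
def plan(target,yaw,n,nr=None):
    """rows: constant world velocity over n rows, yaw over nr rows; corrects tilt too small to matter"""
    o,p,R,y0=state(); nr=nr or n
    d=(np.array(target)-p)/n; dy=((yaw-y0+180)%360-180)/nr
    print("t",o["time_s"],"p",p.round(4),"yaw",round(y0,2),"z",R[:,2].round(4),"F",o["ft_force"].round(1),"w",round(o["grip_width"],4))
    from scipy.spatial.transform import Rotation as Ro
    y=y0;out=[]
    for i in range(n):
        c,s=np.cos(np.radians(y)),np.sin(np.radians(y))
        t=[(c*d[0]+s*d[1])/.02,(s*d[0]-c*d[1])/.02,-d[2]/.02]
        rz=-dy/120 if i<nr else 0
        out.append("[[%.2f,%.2f,%.2f],[0,0,%.3f],G]"%(*t,rz))
        y+=dy if i<nr else 0
    print(",".join(out))
E
python3 -c "
from h import *
plan([.535,-.335,.20],105,24,13)"
```

```text
t 0.25 p [ 0.1423 -0.5311  0.2085] yaw 15.0 z [-0.e+00  6.e-04 -1.e+00] F [-0.5 -0.4  0.1] w 0.0853
[[0.90,-0.18,0.02],[0,0,-0.058],G],[[0.91,-0.07,0.02],[0,0,-0.058],G],[[0.91,0.04,0.02],[0,0,-0.058],G],[[0.90,0.15,0.02],[0,0,-0.058],G],[[0.88,0.25,0.02],[0,0,-0.058],G],[[0.84,0.36,0.02],[0,0,-0.058],G],[[0.79,0.46,0.02],[0,0,-0.058],G],[[0.73,0.55,0.02],[0,0,-0.058],G],[[0.66,0.63,0.02],[0,0,-0.058],G],[[0.58,0.71,0.02],[0,0,-0.058],G],[[0.49,0.77,0.02],[0,0,-0.058],G],[[0.39,0.83,0.02],[0,0,-0.058],G],[[0.29,0.87,0.02],[0,0,-0.058],G],[[0.18,0.90,0.02],[0,0,0.000],G],[[0.18,0.90,0.02],[0,0,0.000],G],[[0.18,0.90,0.02],[0,0,0.000],G],[[0.18,0.90,0.02],[0,0,0.000],G],[[0.18,0.90,0.02],[0,0,0.000],G],[[0.18,0.90,0.02],[0,0,0.000],G],[[0.18,0.90,0.02],[0,0,0.000],G],[[0.18,0.90,0.02],[0,0,0.000],G],[[0.18,0.90,0.02],[0,0,0.000],G],[[0.18,0.90,0.02],[0,0,0.000],G],[[0.18,0.90,0.02],[0,0,0.000],G]
```

move_arm(motion=[[[0.9, -0.18, 0], [0, 0, -0.058], 1], [[0.91, -0.07, 0], [0, 0, -0.058], 1], [[0.91, 0.04, 0], [0, 0, -0.058], 1], [[0.9, 0.15, 0], [0, 0, -0.058], 1], [[0.88, 0.25, 0], [0, 0, -0.058], 1], [[0.84, 0.36, 0], [0, 0, -0.058], 1], [[0.79, 0.46, 0], [0, 0, -0.058], 1], [[0.73, 0.55, 0], [0, 0, -0.058], 1], [[0.66, 0.63, 0], [0, 0, -0.058], 1], [[0.58, 0.71, 0], [0, 0, -0.058], 1], [[0.49, 0.77, 0], [0, 0, -0.058], 1], [[0.39, 0.83, 0], [0, 0, -0.058], 1]])

```text
time_s: 1.25
position: [0.3419, -0.4254, 0.2068]
tool_rot: [[-0.186, 0.983, -0.002], [0.983, 0.186, 0.004], [0.004, -0.001, -1.0]]
ft_force: [0.8, -1.1, 0.5]
grip_width: 0.0852
```

```bash
python3 -c "
from h import *
plan([.535,-.335,.20],105,12,3)"
```

```text
t 1.25 p [ 0.3419 -0.4254  0.2068] yaw 100.72 z [-0.0016  0.0037 -1.    ] F [ 0.8 -1.1  0.5] w 0.0852
[[0.22,0.86,0.03],[0,0,-0.012],G],[[0.20,0.87,0.03],[0,0,-0.012],G],[[0.18,0.87,0.03],[0,0,-0.012],G],[[0.16,0.87,0.03],[0,0,0.000],G],[[0.16,0.87,0.03],[0,0,0.000],G],[[0.16,0.87,0.03],[0,0,0.000],G],[[0.16,0.87,0.03],[0,0,0.000],G],[[0.16,0.87,0.03],[0,0,0.000],G],[[0.16,0.87,0.03],[0,0,0.000],G],[[0.16,0.87,0.03],[0,0,0.000],G],[[0.16,0.87,0.03],[0,0,0.000],G],[[0.16,0.87,0.03],[0,0,0.000],G]
```

move_arm(motion=[[[0.22, 0.86, 0], [0, 0, -0.012], 1], [[0.2, 0.87, 0], [0, 0, -0.012], 1], [[0.18, 0.87, 0], [0, 0, -0.01], 1], [[0.16, 0.87, 0], [0, 0, 0], 1], [[0.16, 0.87, 0], [0, 0, 0], 1], [[0.16, 0.87, 0], [0, 0, 0], 1], [[0.16, 0.87, 0], [0, 0, 0], 1], [[0.16, 0.87, 0], [0, 0, 0], 1], [[0.16, 0.87, 0], [0, 0, 0], 1], [[0.16, 0.87, 0], [0, 0, 0], 1], [[0.16, 0.87, 0], [0, 0, 0], 1], [[0, 0, 0], [0, 0, 0], 1]])

```text
time_s: 2.25
position: [0.5279, -0.3327, 0.2049]
tool_rot: [[-0.27, 0.963, -0.004], [0.963, 0.27, 0.007], [0.008, -0.002, -1.0]]
ft_force: [0.5, 0.0, 0.2]
grip_width: 0.0854
```

```bash
python3 -c "
from h import *
print(state())
d=cam('wrist');cv2.imwrite('pics/w1.png',d['img'])
import pickle;pickle.dump(d,open('w1.pkl','wb'))
for p in [(.539,-.335,.066),(.554,-.345,.004)]: print(proj(d,p,True))"
```

```text
({'time_s': 2.25, 'q': array([-43.1461672 ,  29.76001665,  61.6360571 ,   0.15324137,
        89.02390345, -58.79039621]), 'qvel': array([-1.48242128, -0.46714102,  1.51626063, -1.02832646, -0.45374723,
       -1.45552719]), 'joint_efforts': array([ 4.23530610e-01, -5.23747802e+01, -2.45123523e+01,  3.48145876e-02,
        9.39822150e-02,  3.26522514e-01]), 'position': array([ 0.52792319, -0.33274941,  0.2048553 ]), 'tool_rot': array([[-0.26959646,  0.96296696, -0.00351916],
       [ 0.96294296,  0.2696152 ,  0.0069637 ],
       [ 0.00765463, -0.00151136, -0.99996956]]), 'ft_force': array([0.50538636, 0.04885245, 0.22007269]), 'wrist_torque': array([ 2.53958207e-02,  6.23181032e-03, -6.99858282e-05]), 'grip_width': 0.08542042780774939}, array([ 0.52792319, -0.33274941,  0.2048553 ]), array([[-0.26959646,  0.96296696, -0.00351916],
       [ 0.96294296,  0.2696152 ,  0.0069637 ],
       [ 0.00765463, -0.00151136, -0.99996956]]), np.float64(105.64072550549696))
[327.0081364  229.55776748]
[336.2871401  226.76094883]
```

View pics/w1.png

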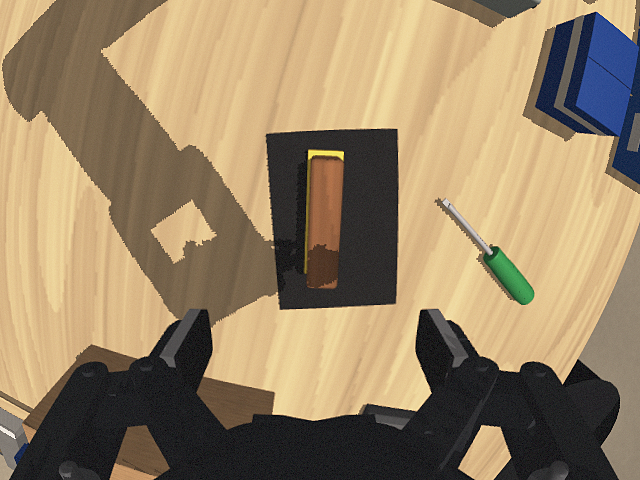

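The wrist view shows the scraper upright on its mat. The wood top runs about (311..343,156) to (308..338,289), and the mat corners are (267,134), (397,129), (396,303), (281,309).

```bash
python3 -c "
from h import *
import pickle;d=pickle.load(open('w1.pkl','rb'))
P=np.array([onz(d,u,v,.066,True)[:2] for u,v in [(311,157),(343,157),(338,289),(308,288)]]);print(P.round(4),P.mean(0))
a=(P[0]+P[1]-P[2]-P[3])/2;print(np.linalg.norm(a),np.degrees(np.arctan2(a[1],a[0])))
M=np.array([onz(d,u,v,.004,True)[:2] for u,v in [(267,134),(397,129),(396,303),(281,309)]]);print(M.round(4),M.mean(0))
a=(M[0]+M[1]-M[2]-M[3])/2;print(np.linalg.norm(a),np.degrees(np.arctan2(a[1],a[0])))
"
```

```text
[[ 0.5094 -0.2795]
 [ 0.5345 -0.2723]
 [ 0.5641 -0.3853]
 [ 0.5378 -0.3916]] [ 0.53645246 -0.33219171]
0.11618791675384921 104.44063287920083
[[ 0.4624 -0.2729]
 [ 0.5839 -0.2323]
 [ 0.6439 -0.4106]
 [ 0.5223 -0.4514]] [ 0.55309634 -0.3417815 ]
0.1882658266418425 108.57631303882833
```

```bash
python3 -c "
from h import *
plan([.5372,-.3333,.031],104.5,11,3)"
```

```text
t 2.3 p [ 0.5268 -0.3334  0.2048] yaw 105.62 z [-0.0043  0.0068 -1.    ] F [-0.2  0.1 -0.1] w 0.0853
[[-0.01,0.05,0.79],[0,0,0.003],G],[[-0.01,0.05,0.79],[0,0,0.003],G],[[-0.01,0.05,0.79],[0,0,0.003],G],[[-0.01,0.05,0.79],[0,0,0.000],G],[[-0.01,0.05,0.79],[0,0,0.000],G],[[-0.01,0.05,0.79],[0,0,0.000],G],[[-0.01,0.05,0.79],[0,0,0.000],G],[[-0.01,0.05,0.79],[0,0,0.000],G],[[-0.01,0.05,0.79],[0,0,0.000],G],[[-0.01,0.05,0.79],[0,0,0.000],G],[[-0.01,0.05,0.79],[0,0,0.000],G]
```

move_arm(motion=[[[0, 0.08, 0.79], [-0.001, -0.004, 0.003], 1], [[0, 0.08, 0.79], [0, 0, 0.003], 1], [[0, 0.06, 0.79], [0, 0, 0.003], 1], [[0, 0.05, 0.79], [0, 0, 0], 1], [[0, 0.05, 0.79], [0, 0, 0], 1], [[0, 0.05, 0.79], [0, 0, 0], 1], [[0, 0.05, 0.79], [0, 0, 0], 1], [[0, 0.05, 0.6], [0, 0, 0], 1], [[0, 0, 0], [0, 0, 0], 1]])

```text
time_s: 3.05
position: [0.5298, -0.3358, 0.0781]
tool_rot: [[-0.246, 0.969, -0.001], [0.969, 0.246, -0.004], [-0.004, -0.002, -1.0]]
ft_force: [-0.1, 0.7, -0.5]
grip_width: 0.0857
```

```bash
cat >> h.py <<'E'
def tilt():
    _,p,R,_=state(); w=R.T@np.cross(R[:,2],[0,0,-1]); print("tilt fix",(w/np.radians(120)).round(4))
E
python3 -c "
from h import *
plan([.5372,-.3333,.031],104.5,4,3);tilt()
d=cam('wrist');cv2.imwrite('pics/w2.png',d['img'])"
```

```text
t 3.05 p [ 0.5298 -0.3358  0.0781] yaw 104.21 z [-8.0e-04 -3.9e-03 -1.0e+00] F [-0.1  0.7 -0.5] w 0.0857
[[0.01,0.10,0.59],[0,0,-0.001],G],[[0.01,0.10,0.59],[0,0,-0.001],G],[[0.01,0.10,0.59],[0,0,-0.001],G],[[0.01,0.10,0.59],[0,0,0.000],G]
tilt fix [-0.0008  0.0017  0.    ]
```

View pics/w2.png

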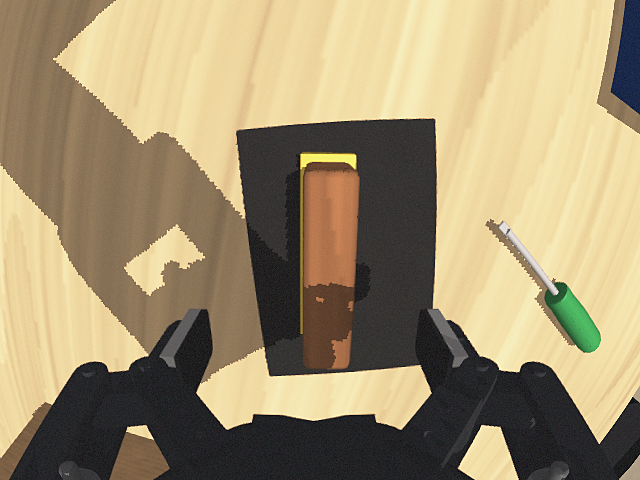

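The scraper lies between the fingers: its wood top is centred at about x=330, and the finger midpoint is at about x=319. I'll correct about 7 mm along tool y, descend and grip.

move_arm(motion=[[[0.01, 0.13, 0.55], [-0.001, 0.002, 0], 1], [[0.01, 0.13, 0.55], [0, 0, 0], 1], [[0.01, 0.13, 0.55], [0, 0, 0], 1], [[0.01, 0.12, 0.55], [0, 0, 0], 1], [[0.01, 0.1, 0.35], [0, 0, 0], 1], [[0, 0, 0], [0, 0, 0], 1]])

```text
time_s: 3.6
position: [0.5428, -0.3338, 0.026]
tool_rot: [[-0.244, 0.97, 0.004], [0.97, 0.244, -0.003], [-0.004, 0.004, -1.0]]
ft_force: [0.7, 0.2, 0.2]
grip_width: 0.0852
```

```bash
python3 -c "
from h import *
plan([.5372,-.3333,.031],104.5,2);tilt()"
```

```text
t 3.6 p [ 0.5428 -0.3338  0.026 ] yaw 104.13 z [ 0.0044 -0.0031 -1.    ] F [0.7 0.2 0.2] w 0.0852
[[0.05,-0.13,-0.12],[0,0,-0.002],G],[[0.05,-0.13,-0.12],[0,0,-0.002],G]
tilt fix [0.0017 0.0019 0.    ]
```

move_arm(motion=[[[0.05, -0.13, -0.15], [0.002, 0.002, -0.002], 1], [[0.02, -0.08, -0.05], [0, 0, -0.001], 1], [[0, 0, 0], [0, 0, 0], 1]])

```text
time_s: 3.85
position: [0.5382, -0.3332, 0.03]
tool_rot: [[-0.252, 0.968, -0.002], [0.968, 0.252, 0.001], [0.001, -0.002, -1.0]]
ft_force: [-0.8, -0.0, -0.6]
grip_width: 0.0854
```

move_arm(motion=[[[0, 0, 0], [0, 0, 0], -1], [[0, 0, 0], [0, 0, 0], -1], [[0, 0, 0], [0, 0, 0], -1], [[0, 0, 0], [0, 0, 0], -1], [[0, 0, 0], [0, 0, 0], -1], [[0, 0, 0], [0, 0, 0], -1]], squeeze=60)

```text
time_s: 4.35
position: [0.5386, -0.3341, 0.0324]
tool_rot: [[-0.251, 0.968, 0.001], [0.968, 0.251, -0.002], [-0.002, 0.0, -1.0]]
ft_force: [-0.5, 0.1, -2.1]
grip_width: 0.0265
```

```bash
python3 -c "
from h import *
plan([.5372,-.3333,.031],104.5,2);tilt()"
```

```text
t 4.35 p [ 0.5386 -0.3341  0.0324] yaw 104.55 z [ 0.001  -0.0021 -1.    ] F [-0.5  0.1 -2.1] w 0.0265
[[0.03,-0.03,0.04],[0,0,0.000],G],[[0.03,-0.03,0.04],[0,0,0.000],G]
tilt fix [0.0002 0.0011 0.    ]
```

move_arm(motion=[[[0, 0, -0.5], [0, 0, 0], -1], [[0, 0, -0.9], [0, 0, 0], -1], [[0, 0, -0.95], [0, 0, 0], -1], [[0, 0, -0.95], [0, 0, 0], -1], [[0, 0, -0.95], [0, 0, 0], -1], [[0, 0, -0.95], [0, 0, 0], -1], [[0, 0, -0.95], [0, 0, 0], -1], [[0, 0, -0.95], [0, 0, 0], -1], [[0, 0, -0.95], [0, 0, 0], -1], [[0, 0, -0.95], [0, 0, 0], -1], [[0, 0, -0.95], [0, 0, 0], -1], [[0, 0, -0.6], [0, 0, 0], -1]])

```text
time_s: 5.35
position: [0.536, -0.331, 0.2542]
tool_rot: [[-0.252, 0.968, -0.008], [0.968, 0.252, 0.007], [0.008, -0.006, -1.0]]
ft_force: [1.4, -0.7, -2.7]
grip_width: 0.0264
```

```bash
python3 -c "
from h import *
plan([.645,.1795,.25],88.9,28,12);tilt()"
```

```text
t 5.35 p [ 0.536  -0.331   0.2542] yaw 104.57 z [-0.0079  0.0066 -0.9999] F [ 1.4 -0.7 -2.7] w 0.0264
[[0.83,0.42,0.01],[0,0,0.011],G],[[0.84,0.40,0.01],[0,0,0.011],G],[[0.85,0.38,0.01],[0,0,0.011],G],[[0.86,0.36,0.01],[0,0,0.011],G],[[0.87,0.34,0.01],[0,0,0.011],G],[[0.88,0.32,0.01],[0,0,0.011],G],[[0.88,0.30,0.01],[0,0,0.011],G],[[0.89,0.28,0.01],[0,0,0.011],G],[[0.90,0.26,0.01],[0,0,0.011],G],[[0.90,0.24,0.01],[0,0,0.011],G],[[0.91,0.22,0.01],[0,0,0.011],G],[[0.91,0.20,0.01],[0,0,0.011],G],[[0.92,0.18,0.01],[0,0,0.000],G],[[0.92,0.18,0.01],[0,0,0.000],G],[[0.92,0.18,0.01],[0,0,0.000],G],[[0.92,0.18,0.01],[0,0,0.000],G],[[0.92,0.18,0.01],[0,0,0.000],G],[[0.92,0.18,0.01],[0,0,0.000],G],[[0.92,0.18,0.01],[0,0,0.000],G],[[0.92,0.18,0.01],[0,0,0.000],G],[[0.92,0.18,0.01],[0,0,0.000],G],[[0.92,0.18,0.01],[0,0,0.000],G],[[0.92,0.18,0.01],[0,0,0.000],G],[[0.92,0.18,0.01],[0,0,0.000],G],[[0.92,0.18,0.01],[0,0,0.000],G],[[0.92,0.18,0.01],[0,0,0.000],G],[[0.92,0.18,0.01],[0,0,0.000],G],[[0.92,0.18,0.01],[0,0,0.000],G]
tilt fix [-0.0028 -0.004   0.    ]
```

move_arm(motion=[[[0.83, 0.42, 0], [-0.003, -0.004, 0.011], -1], [[0.84, 0.4, 0], [0, 0, 0.011], -1], [[0.85, 0.38, 0], [0, 0, 0.011], -1], [[0.86, 0.36, 0], [0, 0, 0.011], -1], [[0.87, 0.34, 0], [0, 0, 0.011], -1], [[0.88, 0.32, 0], [0, 0, 0.011], -1], [[0.88, 0.3, 0], [0, 0, 0.011], -1], [[0.89, 0.28, 0], [0, 0, 0.011], -1], [[0.9, 0.26, 0], [0, 0, 0.011], -1], [[0.9, 0.24, 0], [0, 0, 0.011], -1], [[0.91, 0.22, 0], [0, 0, 0.011], -1], [[0.91, 0.2, 0], [0, 0, 0.011], -1]])

```text
time_s: 6.35
position: [0.5832, -0.105, 0.2629]
tool_rot: [[0.041, 0.999, 0.004], [0.999, -0.041, -0.004], [-0.004, 0.004, -1.0]]
ft_force: [-0.3, -0.3, -1.9]
grip_width: 0.0263
```

```bash
python3 -c "
from h import *
plan([.645,.1795,.25],88.9,18,12);tilt()"
```

```text
t 6.35 p [ 0.5832 -0.105   0.2629] yaw 87.66 z [ 0.004  -0.0043 -1.    ] F [-0.3 -0.3 -1.9] w 0.0263
[[0.80,0.14,0.04],[0,0,-0.001],G],[[0.80,0.14,0.04],[0,0,-0.001],G],[[0.80,0.14,0.04],[0,0,-0.001],G],[[0.80,0.14,0.04],[0,0,-0.001],G],[[0.80,0.14,0.04],[0,0,-0.001],G],[[0.80,0.15,0.04],[0,0,-0.001],G],[[0.79,0.15,0.04],[0,0,-0.001],G],[[0.79,0.15,0.04],[0,0,-0.001],G],[[0.79,0.15,0.04],[0,0,-0.001],G],[[0.79,0.15,0.04],[0,0,-0.001],G],[[0.79,0.15,0.04],[0,0,-0.001],G],[[0.79,0.15,0.04],[0,0,-0.001],G],[[0.79,0.16,0.04],[0,0,0.000],G],[[0.79,0.16,0.04],[0,0,0.000],G],[[0.79,0.16,0.04],[0,0,0.000],G],[[0.79,0.16,0.04],[0,0,0.000],G],[[0.79,0.16,0.04],[0,0,0.000],G],[[0.79,0.16,0.04],[0,0,0.000],G]
tilt fix [0.002 0.002 0.   ]
```

move_arm(motion=[[[0.92, 0.17, 0.03], [0.002, 0.002, -0.002], -1], [[0.92, 0.17, 0.03], [0, 0, -0.001], -1], [[0.92, 0.17, 0.03], [0, 0, -0.001], -1], [[0.92, 0.17, 0.03], [0, 0, -0.001], -1], [[0.92, 0.17, 0.03], [0, 0, -0.001], -1], [[0.92, 0.17, 0.03], [0, 0, -0.001], -1], [[0.92, 0.17, 0.03], [0, 0, 0], -1], [[0.92, 0.17, 0.03], [0, 0, 0], -1], [[0.92, 0.17, 0.03], [0, 0, 0], -1], [[0.92, 0.17, 0.03], [0, 0, 0], -1], [[0.92, 0.17, 0.03], [0, 0, 0], -1], [[0.92, 0.17, 0.03], [0, 0, 0], -1]])

```text
time_s: 7.35
position: [0.6282, 0.1273, 0.261]
tool_rot: [[0.026, 1.0, -0.003], [1.0, -0.026, 0.001], [0.001, -0.003, -1.0]]
ft_force: [0.2, 0.2, -2.4]
grip_width: 0.0265
```

```bash
python3 -c "
from h import *
plan([.645,.1795,.25],88.9,4);tilt()"
```

```text
t 7.35 p [0.6282 0.1273 0.261 ] yaw 88.5 z [-3.2e-03  9.0e-04 -1.0e+00] F [ 0.2  0.2 -2.4] w 0.0265
[[0.66,0.19,0.14],[0,0,-0.001],G],[[0.66,0.19,0.14],[0,0,-0.001],G],[[0.66,0.19,0.14],[0,0,-0.001],G],[[0.66,0.20,0.14],[0,0,-0.001],G]
tilt fix [-0.0015 -0.0004  0.    ]
```

move_arm(motion=[[[0.66, 0.19, 0.3], [-0.001, 0, -0.001], -1], [[0.66, 0.19, 0.3], [0, 0, -0.001], -1], [[0.66, 0.19, 0.3], [0, 0, 0], -1], [[0.45, 0.19, 0.3], [0, 0, 0], -1], [[0.1, 0.05, 0], [0, 0, 0], -1], [[0, 0, 0], [0, 0, 0], -1]])

```text
time_s: 7.85
position: [0.6461, 0.1843, 0.2339]
tool_rot: [[0.018, 1.0, -0.004], [1.0, -0.018, 0.001], [0.001, -0.004, -1.0]]
ft_force: [-0.3, 1.1, -2.1]
grip_width: 0.0261
```

```bash
python3 -c "
from h import *
plan([.645,.1795,.12],88.9,5);tilt()
d=cam('wrist');cv2.imwrite('pics/w3.png',d['img'])
import pickle;pickle.dump(d,open('w3.pkl','wb'))
d=cam('top');cv2.imwrite('pics/t3.png',cv2.resize(d['img'][195:345,205:405],(800,600),interpolation=cv2.INTER_CUBIC))"
```

```text
t 7.85 p [0.6461 0.1843 0.2339] yaw 88.95 z [-3.7e-03  8.0e-04 -1.0e+00] F [-0.3  1.1 -2.1] w 0.0261
[[-0.05,-0.01,1.14],[0,0,0.000],G],[[-0.05,-0.01,1.14],[0,0,0.000],G],[[-0.05,-0.01,1.14],[0,0,0.000],G],[[-0.05,-0.01,1.14],[0,0,0.000],G],[[-0.05,-0.01,1.14],[0,0,0.000],G]
tilt fix [-0.0018 -0.0004 -0.    ]
```

View pics/w3.png

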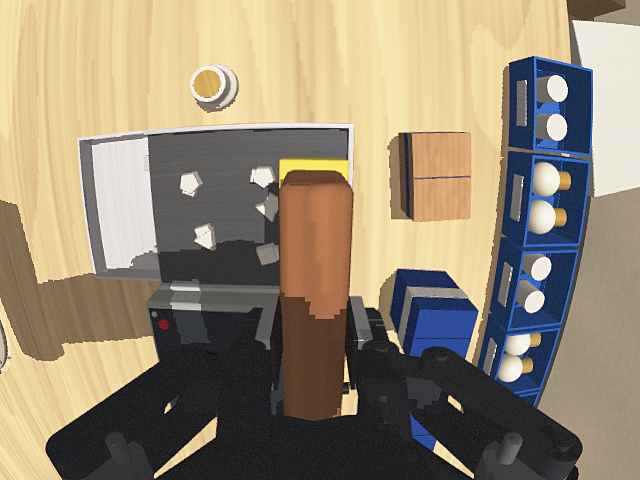

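View pics/t3.png

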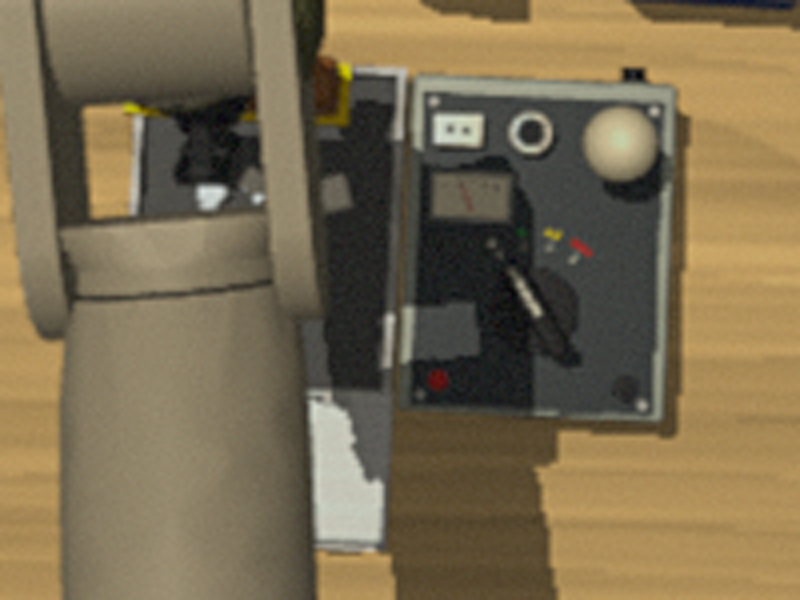

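The wrist view shows the bed's left and back lip at (352,125), the tray corner at (80,139), and the sole's left end at (280..349,159). I'll check the lateral fit.

```bash
python3 -c "
from h import *
import pickle;d=pickle.load(open('w3.pkl','rb'))
for n,u,v,z in [('backleft',353,124,.054),('left lip bed mid',250,128,.054),('left lip inner',250,131,.054),('trayfl',79,139,.03),('bed front left',150,134,.054),('tray-right near',97,272,.03),('soleL',280,159,.234-.0284+.013),('soleR',349,159,.2186),('front inner right bed',160,277,.045)]: print(n,onz(d,u,v,z,True).round(4))
"
```

```text
backleft [0.6818 0.2666 0.054 ]
left lip bed mid [0.5869 0.2652 0.054 ]
left lip inner [0.5868 0.2624 0.054 ]
trayfl [0.3804 0.2731 0.03  ]
bed front left [0.4856 0.2674 0.054 ]
tray-right near [0.3788 0.1127 0.03  ]
soleL [0.6295 0.2478 0.2186]
soleR [0.663  0.2472 0.2186]
front inner right bed [0.4739 0.1137 0.045 ]
```

move_arm(motion=[[[-0.05, 0, 0.8], [-0.002, 0, 0], -1], [[-0.05, 0, 0.9], [0, 0, 0], -1], [[-0.03, 0, 0.9], [0, 0, 0], -1], [[-0.03, 0, 0.9], [0, 0, 0], -1], [[-0.03, 0, 0.9], [0, 0, 0], -1], [[0, 0, 0.9], [0, 0, 0], -1], [[0, 0, 0.3], [0, 0, 0], -1], [[0, 0, 0], [0, 0, 0], -1]])

```text
time_s: 8.62
position: [0.6483, 0.1729, 0.1235]
tool_rot: [[0.027, 1.0, 0.011], [1.0, -0.027, -0.0], [0.0, 0.011, -1.0]]
ft_force: [-0.8, -0.3, -1.9]
grip_width: 0.0263
```

```bash
python3 -c "
from h import *
plan([.647,.1805,.085],88.9,5);tilt()
d=cam('wrist');cv2.imwrite('pics/w4.png',d['img'])"
```

```text
t 8.6167 p [0.6483 0.1729 0.1235] yaw 88.47 z [ 1.060e-02 -1.000e-04 -9.999e-01] F [-0.8 -0.3 -1.9] w 0.0263
[[0.08,-0.02,0.39],[0,0,-0.001],G],[[0.08,-0.02,0.39],[0,0,-0.001],G],[[0.08,-0.02,0.39],[0,0,-0.001],G],[[0.08,-0.01,0.39],[0,0,-0.001],G],[[0.08,-0.01,0.39],[0,0,-0.001],G]
tilt fix [ 0.0051 -0.0001  0.    ]
```

View pics/w4.png

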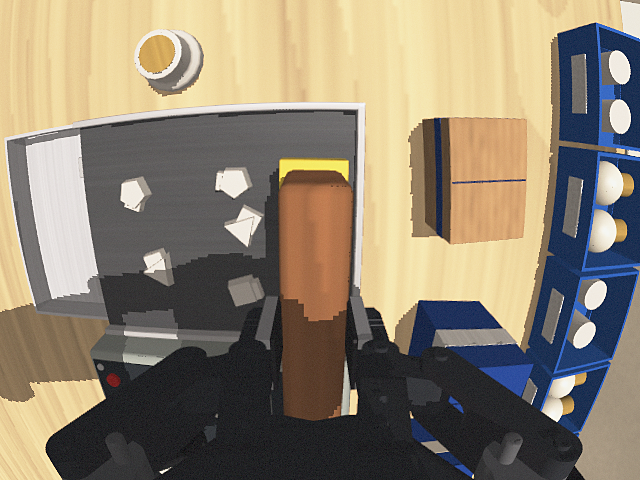

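move_arm(motion=[[[0.12, -0.02, 0.5], [0.005, 0, -0.002], -1], [[0.1, -0.02, 0.5], [0, 0, -0.001], -1], [[0.1, -0.01, 0.5], [0, 0, -0.001], -1], [[0.08, 0, 0.3], [0, 0, 0], -1], [[0, 0, 0], [0, 0, 0], -1]])

```text
time_s: 9.08
position: [0.6497, 0.1814, 0.0888]
tool_rot: [[0.018, 1.0, 0.006], [1.0, -0.018, 0.001], [0.001, 0.006, -1.0]]
ft_force: [0.3, -1.0, -2.1]
grip_width: 0.0263
```

```bash
python3 -c "
from h import *
plan([.647,.1805,.075],88.9,2);tilt()"
```

```text
t 9.0833 p [0.6497 0.1814 0.0888] yaw 88.96 z [ 6.4e-03  7.0e-04 -1.0e+00] F [ 0.3 -1.  -2.1] w 0.0263
[[-0.02,-0.07,0.34],[0,0,0.000],G],[[-0.02,-0.07,0.34],[0,0,0.000],G]
tilt fix [ 0.0031 -0.0004 -0.    ]
```

move_arm(motion=[[[0, -0.07, 0.3], [0.003, 0, 0], -1], [[0, -0.05, 0.3], [0, 0, 0], -1], [[0, 0, 0.1], [0, 0, 0], -1], [[0, 0, 0.05], [0, 0, 0], -1]])

```text
time_s: 9.42
position: [0.6474, 0.182, 0.0733]
tool_rot: [[0.017, 1.0, 0.001], [1.0, -0.017, 0.001], [0.001, 0.001, -1.0]]
ft_force: [-3.4, -1.0, 10.9]
grip_width: 0.0264
```

```bash
python3 -c "
from h import *
plan([.647,.1805,.0735],88.9,2);tilt()"
```

```text
t 9.4167 p [0.6474 0.182  0.0733] yaw 89.0 z [ 8.e-04  1.e-03 -1.e+00] F [-3.4 -1.  10.9] w 0.0264
[[-0.04,-0.01,-0.00],[0,0,0.000],G],[[-0.04,-0.01,-0.00],[0,0,0.000],G]
tilt fix [ 0.0004 -0.0005 -0.    ]
```

move_arm(motion=[[[0, -0.15, -0.03], [0, 0, 0], -1], [[0, -0.25, 0], [0, 0, 0], -1], [[0, -0.35, 0], [0, 0, 0], -1], [[0, -0.35, 0], [0, 0, 0], -1], [[0, -0.35, 0], [0, 0, 0], -1], [[0, -0.35, 0], [0, 0, 0], -1]])

```text
time_s: 9.92
position: [0.6091, 0.1824, 0.0743]
tool_rot: [[0.018, 1.0, 0.003], [1.0, -0.018, 0.001], [0.001, 0.003, -1.0]]
ft_force: [0.8, 0.4, -1.7]
grip_width: 0.0266
```

```bash
python3 -c "
from h import *
plan([.467,.1838,.0735],88.9,20);tilt()
d=cam('wrist');cv2.imwrite('pics/w5.png',d['img'])"
```

```text
t 9.9167 p [0.6091 0.1824 0.0743] yaw 88.97 z [ 0.003   0.0011 -1.    ] F [ 0.8  0.4 -1.7] w 0.0266
[[-0.00,-0.36,0.00],[0,0,0.000],G],[[-0.00,-0.36,0.00],[0,0,0.000],G],[[-0.00,-0.36,0.00],[0,0,0.000],G],[[-0.00,-0.36,0.00],[0,0,0.000],G],[[-0.00,-0.36,0.00],[0,0,0.000],G],[[-0.00,-0.36,0.00],[0,0,0.000],G],[[-0.00,-0.36,0.00],[0,0,0.000],G],[[-0.00,-0.36,0.00],[0,0,0.000],G],[[-0.00,-0.36,0.00],[0,0,0.000],G],[[-0.00,-0.36,0.00],[0,0,0.000],G],[[-0.00,-0.36,0.00],[0,0,0.000],G],[[-0.00,-0.36,0.00],[0,0,0.000],G],[[-0.00,-0.36,0.00],[0,0,0.000],G],[[-0.00,-0.36,0.00],[0,0,0.000],G],[[-0.00,-0.36,0.00],[0,0,0.000],G],[[-0.00,-0.36,0.00],[0,0,0.000],G],[[-0.00,-0.36,0.00],[0,0,0.000],G],[[-0.00,-0.36,0.00],[0,0,0.000],G],[[-0.00,-0.36,0.00],[0,0,0.000],G],[[-0.00,-0.36,0.00],[0,0,0.000],G]
tilt fix [ 0.0014 -0.0006 -0.    ]
```

View pics/w5.png

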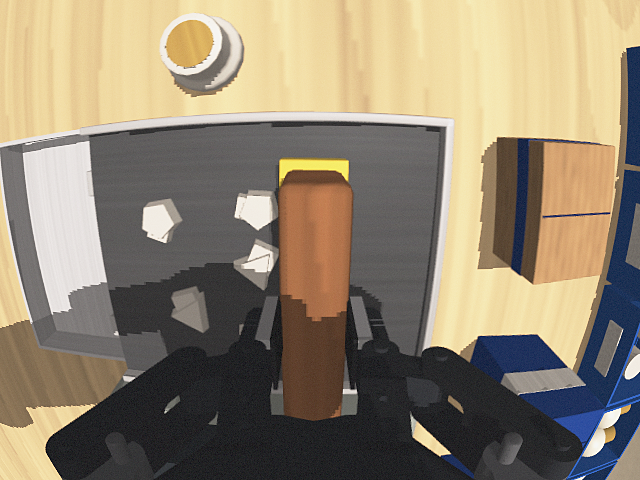

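The sherds are being pushed ahead of the sole, at about (258,210) and (260,262), and they stay inside its ends. I'll continue.

move_arm(motion=[[[0, -0.3, 0.02], [0.001, 0, 0], -1], [[0, -0.36, 0], [0, 0, 0], -1], [[0, -0.36, 0], [0, 0, 0], -1], [[0, -0.36, 0], [0, 0, 0], -1], [[0, -0.36, 0], [0, 0, 0], -1], [[0, -0.36, 0], [0, 0, 0], -1], [[0, -0.36, 0], [0, 0, 0], -1], [[0, -0.36, 0], [0, 0, 0], -1]])

```text
time_s: 10.63
position: [0.546, 0.1836, 0.0742]
tool_rot: [[0.018, 1.0, 0.001], [1.0, -0.018, 0.001], [0.001, 0.001, -1.0]]
ft_force: [0.1, -0.1, -1.3]
grip_width: 0.0262
```

```bash
python3 -c "
from h import *
plan([.467,.1838,.0735],88.9,11);tilt()
d=cam('wrist');cv2.imwrite('pics/w6.png',d['img'])"
```

```text
t 10.6333 p [0.546  0.1836 0.0742] yaw 88.99 z [ 8.0e-04  1.2e-03 -1.0e+00] F [ 0.1 -0.1 -1.3] w 0.0262
[[-0.01,-0.36,0.00],[0,0,0.000],G],[[-0.01,-0.36,0.00],[0,0,0.000],G],[[-0.01,-0.36,0.00],[0,0,0.000],G],[[-0.01,-0.36,0.00],[0,0,0.000],G],[[-0.01,-0.36,0.00],[0,0,0.000],G],[[-0.01,-0.36,0.00],[0,0,0.000],G],[[-0.01,-0.36,0.00],[0,0,0.000],G],[[-0.01,-0.36,0.00],[0,0,0.000],G],[[-0.01,-0.36,0.00],[0,0,0.000],G],[[-0.01,-0.36,0.00],[0,0,0.000],G],[[-0.01,-0.36,0.00],[0,0,0.000],G]
tilt fix [ 0.0003 -0.0006  0.    ]
```

View pics/w6.png

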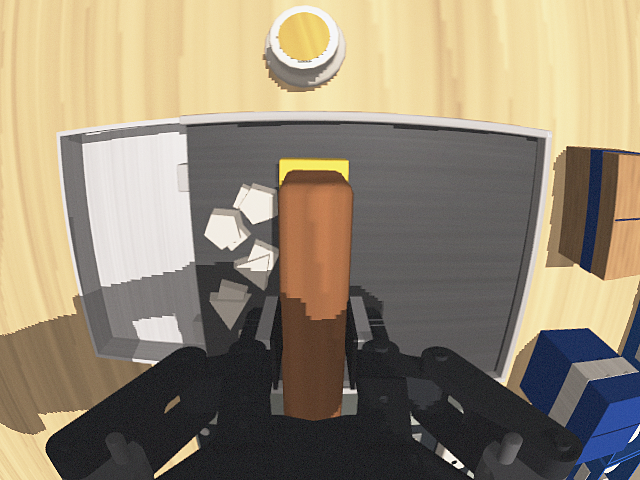

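move_arm(motion=[[[0, -0.3, 0.02], [0, 0, 0], -1], [[0, -0.36, 0], [0, 0, 0], -1], [[0, -0.36, 0], [0, 0, 0], -1], [[0, -0.36, 0], [0, 0, 0], -1], [[0, -0.36, 0], [0, 0, 0], -1], [[0, -0.36, 0], [0, 0, 0], -1], [[0, -0.36, 0], [0, 0, 0], -1]])

```text
time_s: 11.27
position: [0.4912, 0.1846, 0.074]
tool_rot: [[0.017, 1.0, 0.001], [1.0, -0.017, 0.001], [0.001, 0.001, -1.0]]
ft_force: [-1.1, -0.2, -2.5]
grip_width: 0.0264
```

```bash
python3 -c "
from h import *
plan([.467,.1838,.0735],88.9,6);tilt()
d=cam('wrist');cv2.imwrite('pics/w7.png',d['img'])"
```

```text
t 11.2667 p [0.4912 0.1846 0.074 ] yaw 89.0 z [ 8.0e-04  1.2e-03 -1.0e+00] F [-1.1 -0.2 -2.5] w 0.0264
[[-0.01,-0.20,0.00],[0,0,0.000],G],[[-0.01,-0.20,0.00],[0,0,0.000],G],[[-0.01,-0.20,0.00],[0,0,0.000],G],[[-0.01,-0.20,0.00],[0,0,0.000],G],[[-0.01,-0.20,0.00],[0,0,0.000],G],[[-0.01,-0.20,0.00],[0,0,0.000],G]
tilt fix [ 0.0004 -0.0006 -0.    ]
```

View pics/w7.png

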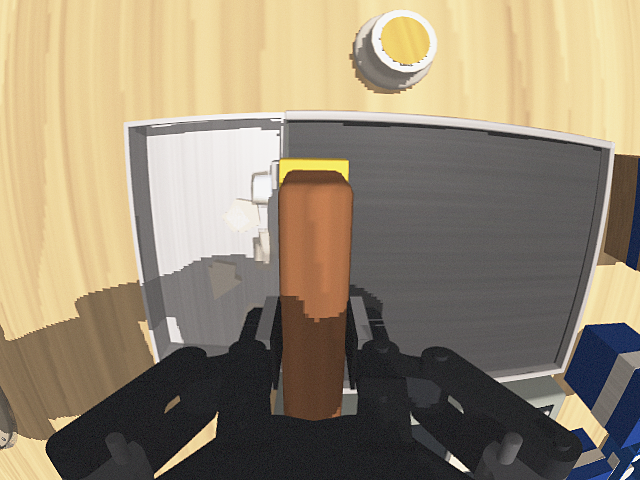

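The bed behind the scraper is clean. The sherds are tipping over the edge at about (262,190) to (262,245), and two are already in the tray.

move_arm(motion=[[[0, -0.3, 0], [0, 0, 0], -1], [[0, -0.3, 0], [0, 0, 0], -1], [[0, -0.3, 0], [0, 0, 0], -1], [[0, -0.25, 0], [0, 0, 0], -1], [[0, -0.1, 0], [0, 0, 0], -1], [[0, 0, 0], [0, 0, 0], -1]])

```text
time_s: 11.82
position: [0.4615, 0.1853, 0.0741]
tool_rot: [[0.017, 1.0, -0.001], [1.0, -0.017, 0.001], [0.001, -0.001, -1.0]]
ft_force: [0.1, 0.8, -1.8]
grip_width: 0.026
```

```bash
python3 -c "
from h import *
plan([.467,.1838,.0735],88.9,6);tilt()
d=cam('wrist');cv2.imwrite('pics/w8.png',d['img'])"
```

```text
t 11.8167 p [0.4615 0.1853 0.0741] yaw 89.03 z [-9.0e-04  1.1e-03 -1.0e+00] F [ 0.1  0.8 -1.8] w 0.026
[[-0.01,0.05,0.00],[0,0,0.000],G],[[-0.01,0.05,0.00],[0,0,0.000],G],[[-0.01,0.05,0.00],[0,0,0.000],G],[[-0.01,0.05,0.00],[0,0,0.000],G],[[-0.01,0.05,0.00],[0,0,0.000],G],[[-0.01,0.05,0.00],[0,0,0.000],G]
tilt fix [-0.0004 -0.0005 -0.    ]
```

View pics/w8.png

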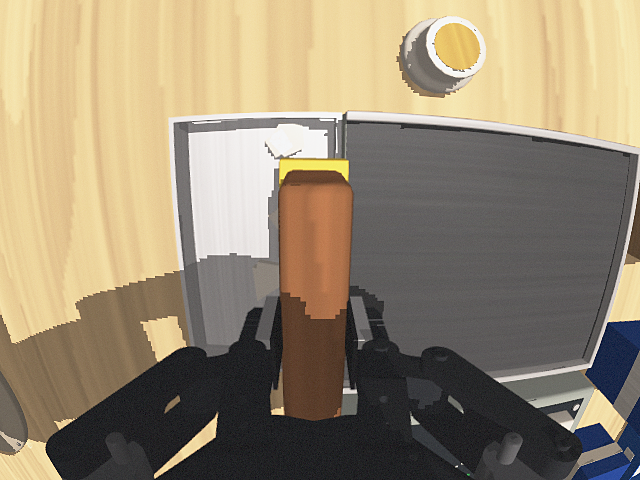

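move_arm(motion=[[[0, 0, -0.4], [0, 0, 0], -1], [[0, 0, -0.8], [0, 0, 0], -1], [[0, 0, -0.95], [0, 0, 0], -1], [[0, 0, -0.95], [0, 0, 0], -1], [[0, 0.2, -0.95], [0, 0, 0], -1], [[0, 0.6, -0.95], [0, 0, 0], -1], [[0, 0.9, -0.95], [0, 0, 0], -1], [[0, 0.9, -0.95], [0, 0, 0], -1], [[0, 0.9, -0.95], [0, 0, 0], -1], [[0, 0.9, -0.8], [0, 0, 0], -1], [[0, 0, 0], [0, 0, 0], -1]])

```text
time_s: 12.78
position: [0.5536, 0.1829, 0.2611]
tool_rot: [[0.017, 1.0, 0.001], [1.0, -0.017, 0.001], [0.001, 0.001, -1.0]]
ft_force: [-0.5, 0.6, -2.1]
grip_width: 0.0262
```

```bash
python3 -c "
from h import *
plan([.5386,-.3341,.25],104.5,28,12);tilt()
d=cam('wrist');cv2.imwrite('pics/w9.png',d['img'])"
```

```text
t 12.7833 p [0.5536 0.1829 0.2611] yaw 89.0 z [ 0.0015  0.0011 -1.    ] F [-0.5  0.6 -2.1] w 0.0262
[[-0.92,-0.01,0.02],[0,0,-0.011],G],[[-0.92,-0.03,0.02],[0,0,-0.011],G],[[-0.92,-0.05,0.02],[0,0,-0.011],G],[[-0.92,-0.07,0.02],[0,0,-0.011],G],[[-0.92,-0.09,0.02],[0,0,-0.011],G],[[-0.92,-0.11,0.02],[0,0,-0.011],G],[[-0.91,-0.14,0.02],[0,0,-0.011],G],[[-0.91,-0.16,0.02],[0,0,-0.011],G],[[-0.91,-0.18,0.02],[0,0,-0.011],G],[[-0.90,-0.20,0.02],[0,0,-0.011],G],[[-0.90,-0.22,0.02],[0,0,-0.011],G],[[-0.89,-0.24,0.02],[0,0,-0.011],G],[[-0.89,-0.26,0.02],[0,0,0.000],G],[[-0.89,-0.26,0.02],[0,0,0.000],G],[[-0.89,-0.26,0.02],[0,0,0.000],G],[[-0.89,-0.26,0.02],[0,0,0.000],G],[[-0.89,-0.26,0.02],[0,0,0.000],G],[[-0.89,-0.26,0.02],[0,0,0.000],G],[[-0.89,-0.26,0.02],[0,0,0.000],G],[[-0.89,-0.26,0.02],[0,0,0.000],G],[[-0.89,-0.26,0.02],[0,0,0.000],G],[[-0.89,-0.26,0.02],[0,0,0.000],G],[[-0.89,-0.26,0.02],[0,0,0.000],G],[[-0.89,-0.26,0.02],[0,0,0.000],G],[[-0.89,-0.26,0.02],[0,0,0.000],G],[[-0.89,-0.26,0.02],[0,0,0.000],G],[[-0.89,-0.26,0.02],[0,0,0.000],G],[[-0.89,-0.26,0.02],[0,0,0.000],G]
tilt fix [ 0.0007 -0.0005 -0.    ]
```

View pics/w9.png

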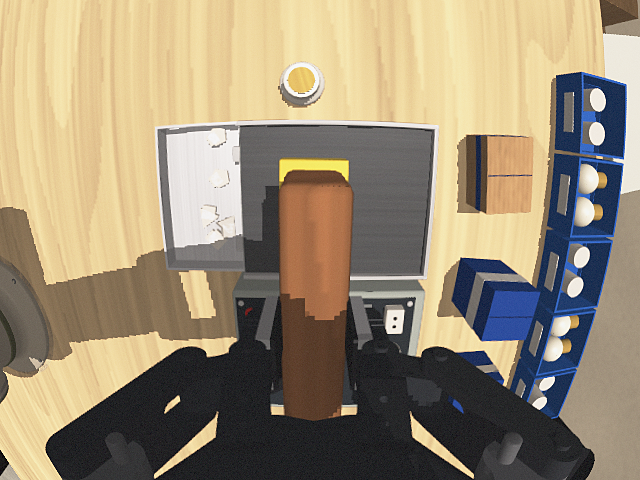

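```bash
python3 -c "
import cv2
i=cv2.imread('pics/w9.png')[115:280,150:300];cv2.imwrite('pics/w9c.png',cv2.resize(i,None,fx=3.6,fy=3.6,interpolation=2))"
```

```text
(no output)
```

View pics/w9c.png

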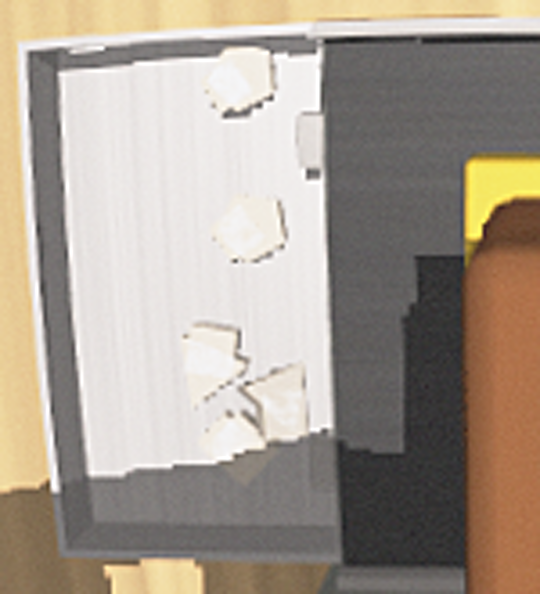

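All five sherds lie in the tray, at crop pixels (240,80), (250,228), (212,358), (285,400) and (238,445), and the bed is clear. Now I'll take the scraper back to its mat.

move_arm(motion=[[[-0.92, -0.01, 0], [0.001, 0, -0.011], -1], [[-0.92, -0.03, 0], [0, 0, -0.011], -1], [[-0.92, -0.05, 0], [0, 0, -0.011], -1], [[-0.92, -0.07, 0], [0, 0, -0.011], -1], [[-0.92, -0.09, 0], [0, 0, -0.011], -1], [[-0.92, -0.11, 0], [0, 0, -0.011], -1], [[-0.91, -0.14, 0], [0, 0, -0.011], -1], [[-0.91, -0.16, 0], [0, 0, -0.011], -1], [[-0.91, -0.18, 0], [0, 0, -0.011], -1], [[-0.9, -0.2, 0], [0, 0, -0.011], -1], [[-0.9, -0.22, 0], [0, 0, -0.011], -1], [[-0.89, -0.24, 0], [0, 0, -0.011], -1]])

```text
time_s: 13.83
position: [0.5346, -0.0417, 0.2516]
tool_rot: [[-0.276, 0.961, -0.024], [0.961, 0.277, 0.005], [0.011, -0.022, -1.0]]
ft_force: [0.3, 0.4, -2.2]
grip_width: 0.0264
```

```bash
python3 -c "
from h import *
plan([.545,-.337,.24],105,16,4);tilt()"
```

```text
t 13.8333 p [ 0.5346 -0.0417  0.2516] yaw 106.05 z [-0.0239  0.0049 -0.9997] F [ 0.3  0.4 -2.2] w 0.0264
[[-0.90,-0.22,0.04],[0,0,0.002],G],[[-0.90,-0.22,0.04],[0,0,0.002],G],[[-0.90,-0.22,0.04],[0,0,0.002],G],[[-0.90,-0.21,0.04],[0,0,0.002],G],[[-0.90,-0.21,0.04],[0,0,0.000],G],[[-0.90,-0.21,0.04],[0,0,0.000],G],[[-0.90,-0.21,0.04],[0,0,0.000],G],[[-0.90,-0.21,0.04],[0,0,0.000],G],[[-0.90,-0.21,0.04],[0,0,0.000],G],[[-0.90,-0.21,0.04],[0,0,0.000],G],[[-0.90,-0.21,0.04],[0,0,0.000],G],[[-0.90,-0.21,0.04],[0,0,0.000],G],[[-0.90,-0.21,0.04],[0,0,0.000],G],[[-0.90,-0.21,0.04],[0,0,0.000],G],[[-0.90,-0.21,0.04],[0,0,0.000],G],[[-0.90,-0.21,0.04],[0,0,0.000],G]
tilt fix [-0.0103 -0.0054  0.    ]
```

move_arm(motion=[[[-0.9, -0.22, 0], [-0.005, -0.003, 0.002], -1], [[-0.9, -0.22, 0], [-0.005, -0.002, 0.002], -1], [[-0.9, -0.22, 0], [0, 0, 0.002], -1], [[-0.9, -0.22, 0], [0, 0, 0.002], -1], [[-0.9, -0.21, 0], [0, 0, 0], -1], [[-0.9, -0.21, 0], [0, 0, 0], -1], [[-0.9, -0.21, 0], [0, 0, 0], -1], [[-0.9, -0.21, 0], [0, 0, 0], -1], [[-0.9, -0.21, 0], [0, 0, 0], -1], [[-0.9, -0.21, 0], [0, 0, 0], -1], [[-0.9, -0.21, 0], [0, 0, 0], -1], [[-0.9, -0.21, 0], [0, 0, 0], -1]])

```text
time_s: 14.83
position: [0.5301, -0.2664, 0.2424]
tool_rot: [[-0.263, 0.965, -0.019], [0.965, 0.263, 0.012], [0.017, -0.016, -1.0]]
ft_force: [0.6, -0.6, -1.8]
grip_width: 0.0263
```

```bash
python3 -c "
from h import *
plan([.545,-.337,.14],105,7,4);tilt()"
```

```text
t 14.8333 p [ 0.5301 -0.2664  0.2424] yaw 105.23 z [-0.0193  0.0119 -0.9997] F [ 0.6 -0.6 -1.8] w 0.0263
[[-0.51,-0.03,0.73],[0,0,0.000],G],[[-0.51,-0.03,0.73],[0,0,0.000],G],[[-0.51,-0.03,0.73],[0,0,0.000],G],[[-0.51,-0.03,0.73],[0,0,0.000],G],[[-0.51,-0.03,0.73],[0,0,0.000],G],[[-0.51,-0.03,0.73],[0,0,0.000],G],[[-0.51,-0.03,0.73],[0,0,0.000],G]
tilt fix [-0.0074 -0.0079 -0.    ]
```

move_arm(motion=[[[-0.51, -0.03, 0.7], [-0.004, -0.004, 0], -1], [[-0.51, -0.03, 0.7], [-0.003, -0.004, 0], -1], [[-0.51, -0.03, 0.7], [0, 0, 0], -1], [[-0.51, -0.03, 0.7], [0, 0, 0], -1], [[-0.5, -0.03, 0.7], [0, 0, 0], -1], [[-0.4, -0.03, 0.7], [0, 0, 0], -1], [[0, 0, 0.2], [0, 0, 0], -1], [[0, 0, 0], [0, 0, 0], -1]])

```text
time_s: 15.5
position: [0.5353, -0.324, 0.1455]
tool_rot: [[-0.26, 0.966, -0.01], [0.966, 0.26, 0.007], [0.01, -0.007, -1.0]]
ft_force: [0.9, 0.1, -1.6]
grip_width: 0.0259
```

```bash
python3 -c "
from h import *
plan([.545,-.337,.045],105,6,4);tilt()"
```

```text
t 15.5 p [ 0.5353 -0.324   0.1455] yaw 105.05 z [-0.0095  0.0074 -0.9999] F [ 0.9  0.1 -1.6] w 0.0259
[[-0.13,0.05,0.84],[0,0,0.000],G],[[-0.13,0.05,0.84],[0,0,0.000],G],[[-0.13,0.05,0.84],[0,0,0.000],G],[[-0.13,0.05,0.84],[0,0,0.000],G],[[-0.13,0.05,0.84],[0,0,0.000],G],[[-0.13,0.05,0.84],[0,0,0.000],G]
tilt fix [-0.0035 -0.0046 -0.    ]
```

move_arm(motion=[[[-0.13, 0.08, 0.7], [-0.003, -0.004, 0], -1], [[-0.13, 0.08, 0.75], [0, 0, 0], -1], [[-0.13, 0.08, 0.75], [0, 0, 0], -1], [[-0.1, 0.08, 0.75], [0, 0, 0], -1], [[-0.1, 0.08, 0.75], [0, 0, 0], -1], [[-0.1, 0.05, 0.5], [0, 0, 0], -1], [[0, 0, 0], [0, 0, 0], -1]])

```text
time_s: 16.08
position: [0.5478, -0.3304, 0.064]
tool_rot: [[-0.263, 0.965, 0.002], [0.965, 0.263, -0.001], [-0.002, 0.002, -1.0]]
ft_force: [-0.2, 0.7, -2.3]
grip_width: 0.0264
```

```bash
python3 -c "
from h import *
plan([.545,-.337,.033],105,3);tilt()"
```

```text
t 16.0833 p [ 0.5478 -0.3304  0.064 ] yaw 105.23 z [ 0.0025 -0.0014 -1.    ] F [-0.2  0.7 -2.3] w 0.0264
[[-0.09,-0.07,0.52],[0,0,0.001],G],[[-0.09,-0.07,0.52],[0,0,0.001],G],[[-0.09,-0.07,0.52],[0,0,0.001],G]
tilt fix [ 0.001  0.001 -0.   ]
```

move_arm(motion=[[[-0.1, 0, 0.45], [0.001, 0.001, 0], -1], [[-0.08, 0, 0.45], [0, 0, 0], -1], [[-0.05, 0, 0.4], [0, 0, 0], -1], [[0, 0, 0.15], [0, 0, 0], -1], [[0, 0, 0.05], [0, 0, 0], -1]])

```text
time_s: 16.5
position: [0.55, -0.3351, 0.0345]
tool_rot: [[-0.263, 0.965, 0.003], [0.965, 0.263, -0.002], [-0.003, 0.002, -1.0]]
ft_force: [0.8, 1.0, -2.2]
grip_width: 0.0263
```

```bash
python3 -c "
from h import *
plan([.545,-.337,.033],105,3);tilt()"
```

```text
t 16.5 p [ 0.55   -0.3351  0.0345] yaw 105.27 z [ 0.0026 -0.0024 -1.    ] F [ 0.8  1.  -2.2] w 0.0263
[[-0.01,-0.09,0.02],[0,0,0.001],G],[[-0.01,-0.09,0.02],[0,0,0.001],G],[[-0.01,-0.09,0.02],[0,0,0.001],G]
tilt fix [0.0009 0.0014 0.    ]
```

move_arm(motion=[[[0, 0, 0.07], [0.001, 0.001, 0], -1], [[0, 0, 0.05], [0, 0, 0], -1]])

```text
time_s: 16.67
position: [0.55, -0.3352, 0.0323]
tool_rot: [[-0.263, 0.965, -0.0], [0.965, 0.263, -0.001], [-0.001, -0.0, -1.0]]
ft_force: [-2.7, 2.8, 7.9]
grip_width: 0.0264
```

```bash
python3 -c "
from h import *
plan([.545,-.337,.033],105,3);tilt()"
```

```text
t 16.6667 p [ 0.55   -0.3352  0.0323] yaw 105.26 z [-0.    -0.001 -1.   ] F [-2.7  2.8  7.9] w 0.0264
[[-0.01,-0.09,-0.01],[0,0,0.001],G],[[-0.01,-0.09,-0.01],[0,0,0.001],G],[[-0.01,-0.09,-0.01],[0,0,0.001],G]
tilt fix [-0.0001  0.0004 -0.    ]
```

Contact with the mat at about 10 N, upright. I'll release.

move_arm(motion=[[[0, 0, 0], [0, 0, 0], 1], [[0, 0, 0], [0, 0, 0], 1], [[0, 0, 0], [0, 0, 0], 1], [[0, 0, 0], [0, 0, 0], 1], [[0, 0, 0], [0, 0, 0], 1], [[0, 0, 0], [0, 0, 0], 1]])

```text
time_s: 17.17
position: [0.5511, -0.3361, 0.0345]
tool_rot: [[-0.263, 0.965, 0.004], [0.965, 0.263, -0.004], [-0.005, 0.002, -1.0]]
ft_force: [-0.4, -0.1, 0.6]
grip_width: 0.0853
```

```bash
python3 -c "
from h import *
plan([.545,-.337,.033],105,3);tilt()"
```

```text
t 17.1667 p [ 0.5511 -0.3361  0.0345] yaw 105.27 z [ 0.0035 -0.0041 -1.    ] F [-0.4 -0.1  0.6] w 0.0853
[[0.01,-0.10,0.03],[0,0,0.001],G],[[0.01,-0.10,0.03],[0,0,0.001],G],[[0.01,-0.10,0.03],[0,0,0.001],G]
tilt fix [ 0.0011  0.0023 -0.    ]
```

Open. I'll lift straight up.

move_arm(motion=[[[0, 0, -0.4], [0.001, 0.002, 0], 1], [[0, 0, -0.8], [0, 0, 0], 1], [[0, 0, -0.95], [0, 0, 0], 1], [[0, 0, -0.95], [0, 0, 0], 1], [[0, 0, -0.95], [0, 0, 0], 1], [[0, 0, -0.95], [0, 0, 0], 1], [[0, 0, -0.95], [0, 0, 0], 1], [[0, 0, -0.95], [0, 0, 0], 1], [[0, 0, -0.95], [0, 0, 0], 1], [[0, 0, -0.6], [0, 0, 0], 1]])

```text
time_s: 18.0
position: [0.5499, -0.3351, 0.2142]
tool_rot: [[-0.263, 0.965, -0.004], [0.965, 0.263, 0.004], [0.004, -0.003, -1.0]]
ft_force: [0.3, -0.3, 0.9]
grip_width: 0.0856
```

```bash
python3 -c "
from h import *
plan([.525,.0105,.21],33.3,22,12);tilt()
d=cam('wrist');cv2.imwrite('pics/w10.png',d['img'])"
```

```text
t 18.0 p [ 0.5499 -0.3351  0.2142] yaw 105.26 z [-0.0037  0.0035 -1.    ] F [ 0.3 -0.3  0.9] w 0.0856
[[0.77,0.15,0.01],[0,0,0.050],G],[[0.78,0.07,0.01],[0,0,0.050],G],[[0.79,-0.01,0.01],[0,0,0.050],G],[[0.78,-0.09,0.01],[0,0,0.050],G],[[0.77,-0.18,0.01],[0,0,0.050],G],[[0.75,-0.25,0.01],[0,0,0.050],G],[[0.71,-0.33,0.01],[0,0,0.050],G],[[0.68,-0.40,0.01],[0,0,0.050],G],[[0.63,-0.47,0.01],[0,0,0.050],G],[[0.58,-0.54,0.01],[0,0,0.050],G],[[0.52,-0.59,0.01],[0,0,0.050],G],[[0.45,-0.64,0.01],[0,0,0.050],G],[[0.38,-0.69,0.01],[0,0,0.000],G],[[0.38,-0.69,0.01],[0,0,0.000],G],[[0.38,-0.69,0.01],[0,0,0.000],G],[[0.38,-0.69,0.01],[0,0,0.000],G],[[0.38,-0.69,0.01],[0,0,0.000],G],[[0.38,-0.69,0.01],[0,0,0.000],G],[[0.38,-0.69,0.01],[0,0,0.000],G],[[0.38,-0.69,0.01],[0,0,0.000],G],[[0.38,-0.69,0.01],[0,0,0.000],G],[[0.38,-0.69,0.01],[0,0,0.000],G]
tilt fix [-0.0013 -0.0021  0.    ]
```

View pics/w10.png

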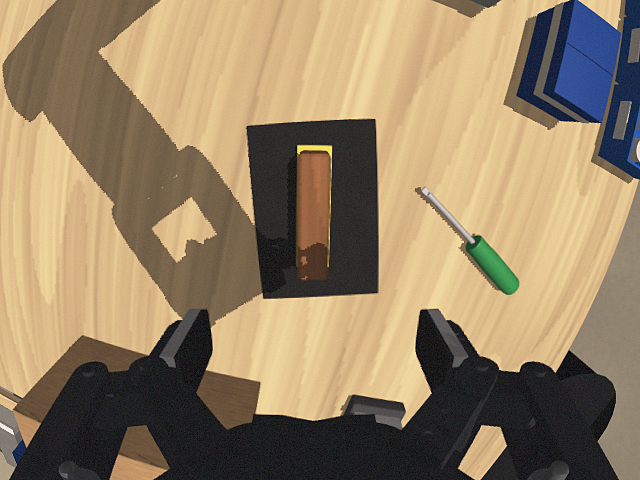

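The scraper stands upright near the middle of the mat at about (314,213). Next I'll go to the dial.

move_arm(motion=[[[0.77, 0.15, 0], [-0.001, -0.002, 0.05], 1], [[0.78, 0.07, 0], [0, 0, 0.05], 1], [[0.79, 0, 0], [0, 0, 0.05], 1], [[0.78, -0.09, 0], [0, 0, 0.05], 1], [[0.77, -0.18, 0], [0, 0, 0.05], 1], [[0.75, -0.25, 0], [0, 0, 0.05], 1], [[0.71, -0.33, 0], [0, 0, 0.05], 1], [[0.68, -0.4, 0], [0, 0, 0.05], 1], [[0.63, -0.47, 0], [0, 0, 0.05], 1], [[0.58, -0.54, 0], [0, 0, 0.05], 1], [[0.52, -0.59, 0], [0, 0, 0.05], 1], [[0.45, -0.64, 0], [0, 0, 0.05], 1]])

```text
time_s: 19.05
position: [0.5392, -0.1408, 0.2158]
tool_rot: [[0.869, 0.495, 0.001], [0.495, -0.869, -0.003], [-0.001, 0.003, -1.0]]
ft_force: [1.0, 0.1, -0.4]
grip_width: 0.0853
```

```bash
python3 -c "
from h import *
plan([.525,.0105,.21],33.3,11,3);tilt()"
```

```text
t 19.05 p [ 0.5392 -0.1408  0.2158] yaw 29.65 z [ 0.0011 -0.003  -1.    ] F [ 1.   0.1 -0.4] w 0.0853
[[0.28,-0.63,0.03],[0,0,-0.010],G],[[0.30,-0.62,0.03],[0,0,-0.010],G],[[0.31,-0.62,0.03],[0,0,-0.010],G],[[0.32,-0.61,0.03],[0,0,0.000],G],[[0.32,-0.61,0.03],[0,0,0.000],G],[[0.32,-0.61,0.03],[0,0,0.000],G],[[0.32,-0.61,0.03],[0,0,0.000],G],[[0.32,-0.61,0.03],[0,0,0.000],G],[[0.32,-0.61,0.03],[0,0,0.000],G],[[0.32,-0.61,0.03],[0,0,0.000],G],[[0.32,-0.61,0.03],[0,0,0.000],G]
tilt fix [0.0015 0.0003 0.    ]
```

move_arm(motion=[[[0.28, -0.63, 0], [0.001, 0, -0.01], 1], [[0.3, -0.63, 0], [0, 0, -0.01], 1], [[0.31, -0.63, 0], [0, 0, -0.008], 1], [[0.32, -0.63, 0], [0, 0, 0], 1], [[0.32, -0.63, 0], [0, 0, 0], 1], [[0.32, -0.63, 0], [0, 0, 0], 1], [[0.32, -0.63, 0], [0, 0, 0], 1], [[0.32, -0.63, 0], [0, 0, 0], 1], [[0.32, -0.63, 0], [0, 0, 0], 1], [[0.32, -0.6, 0], [0, 0, 0], 1], [[0.15, -0.3, 0], [0, 0, 0], 1], [[0, 0, 0], [0, 0, 0], 1]])

```text
time_s: 20.05
position: [0.5181, 0.0197, 0.2154]
tool_rot: [[0.813, 0.582, -0.002], [0.582, -0.813, 0.0], [-0.001, -0.001, -1.0]]
ft_force: [-0.3, 0.2, -0.1]
grip_width: 0.0856
```

```bash
python3 -c "
from h import *
plan([.525,.0105,.15],33.3,4,3);tilt()
d=cam('wrist');cv2.imwrite('pics/w11.png',d['img'])
import pickle;pickle.dump(d,open('w11.pkl','wb'))"
```

```text
t 20.05 p [0.5181 0.0197 0.2154] yaw 35.57 z [-0.0018  0.     -1.    ] F [-0.3  0.2 -0.1] w 0.0856
[[0.00,0.14,0.82],[0,0,0.006],G],[[0.00,0.14,0.82],[0,0,0.006],G],[[0.01,0.14,0.82],[0,0,0.006],G],[[0.01,0.14,0.82],[0,0,0.000],G]
tilt fix [-0.0005  0.0007  0.    ]
```

View pics/w11.png

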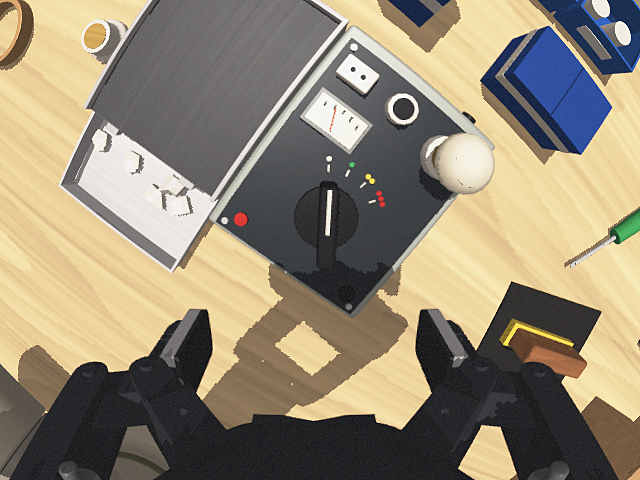

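The wrist view shows the wing from the pointer end at (329,183) to the tail at (326,258). The bulb is at (465,163) and the five sherds are in the tray.

```bash
python3 -c "
from h import *
import pickle;d=pickle.load(open('w11.pkl','rb'))
im=d['img'][170:290,270:390];cv2.imwrite('pics/w11c.png',cv2.resize(im,None,fx=5,fy=5,interpolation=2))
for n,u,v,z in [('tip',329,183,.117),('line end',329.5,190,.117),('line near',328,236,.117),('skirt L',294,217,.083),('skirt R',359,217,.083),('bl',345,25,.075),('br',494,147,.075),('front',351,314,.075),('fl',211,220,.075)]: print(n,onz(d,u,v,z,True).round(4))
print(proj(d,[.526,.0105,.083],True),proj(d,[.526,.0105,.117],True))
"
```

```text
tip [0.5548 0.0336 0.117 ]
line end [0.5509 0.0303 0.117 ]
line near [0.5225 0.0108 0.117 ]
skirt L [0.5119 0.0363 0.083 ]
skirt R [ 0.5433 -0.0073  0.083 ]
bl [0.6663 0.0957 0.075 ]
br [ 0.6657 -0.0689  0.075 ]
front [ 0.4646 -0.0604  0.075 ]
fl [0.466  0.0934 0.075 ]
[329.37597256 221.15577127] [331.16943602 232.49556129]
```

View pics/w11c.png

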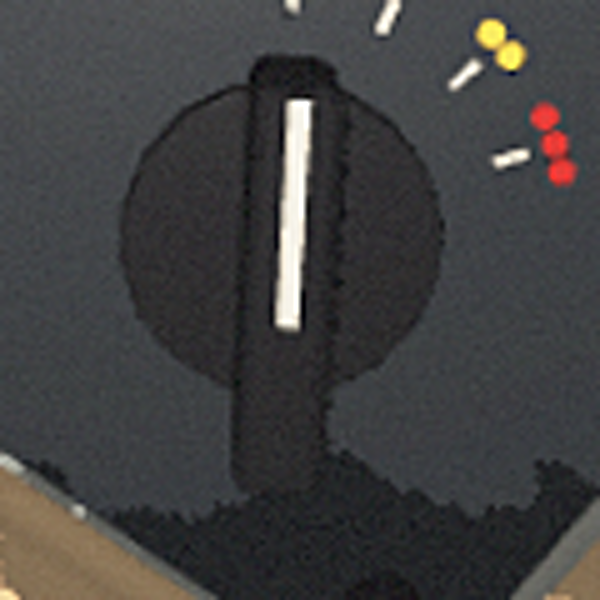

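```bash
python3 -c "
from h import *
import pickle;d=pickle.load(open('w11.pkl','rb'))
a=onz(d,328.4,184,.117,True);b=onz(d,325.6,268,.117,True);print(a,b,(a+b)/2,np.linalg.norm(a-b),np.degrees(np.arctan2(*(a-b)[[1,0]])))
l=onz(d,329.6,190,.117,True);n=onz(d,327.4,235.6,.117,True);print(np.degrees(np.arctan2(*(l-n)[[1,0]])))
S=onz(d,326.3,218,.083,True);print(S, onz(d,326.3,186,.083,True),onz(d,326.3,249,.083,True))
# perpendicular offset of axis from line through l,n
e=(l-n)/np.linalg.norm(l-n)
for c in [(.526,.0105),S[:2]]: q=np.array([*c,.117])-n; print('perp',e[0]*q[1]-e[1]*q[0],'along',q@e)
"
```

```text
[0.55398942 0.03348818 0.117     ] [ 0.50087063 -0.00277639  0.117     ] [0.52743003 0.0153559  0.117     ] 0.0643173849814856 34.32162513678234
33.48353255227194
[0.52668569 0.01415171 0.083     ] [0.54827678 0.02986882 0.083     ] [ 0.50491192 -0.00176141  0.083     ]
perp -0.0026730300169043792 along 0.002497080084101115
perp -5.63234778287779e-06 along 0.005083612505839015
```

```bash
python3 -c "
from h import *
plan([.5267,.0138,.14],33.8,5,3);tilt()"
```

```text
t 20.1 p [0.5183 0.0192 0.2154] yaw 35.54 z [-1.7e-03 -1.0e-04 -1.0e+00] F [ 0.6  0.7 -0.5] w 0.0854
[[0.04,0.09,0.75],[0,0,0.005],G],[[0.04,0.09,0.75],[0,0,0.005],G],[[0.04,0.09,0.75],[0,0,0.005],G],[[0.04,0.09,0.75],[0,0,0.000],G],[[0.04,0.09,0.75],[0,0,0.000],G]
tilt fix [-0.0004  0.0007 -0.    ]
```

move_arm(motion=[[[0.06, 0.12, 0.7], [0, 0, 0.005], 1], [[0.06, 0.12, 0.75], [0, 0, 0.005], 1], [[0.05, 0.1, 0.75], [0, 0, 0.005], 1], [[0.04, 0.1, 0.75], [0, 0, 0], 1], [[0.04, 0.09, 0.5], [0, 0, 0], 1], [[0, 0, 0], [0, 0, 0], 1]])

```text
time_s: 20.6
position: [0.5301, 0.0093, 0.1446]
tool_rot: [[0.83, 0.558, 0.002], [0.558, -0.83, -0.002], [0.0, 0.003, -1.0]]
ft_force: [-0.1, -0.2, 0.5]
grip_width: 0.0856
```

```bash
python3 -c "
from h import *
plan([.5267,.0138,.09],33.8,4,3);tilt()
d=cam('wrist');cv2.imwrite('pics/w12.png',d['img'])
import pickle;pickle.dump(d,open('w12.pkl','wb'))"
```

```text
t 20.6 p [0.5301 0.0093 0.1446] yaw 33.94 z [ 0.0021 -0.0023 -1.    ] F [-0.1 -0.2  0.5] w 0.0856
[[-0.00,-0.07,0.68],[0,0,0.000],G],[[-0.00,-0.07,0.68],[0,0,0.000],G],[[-0.00,-0.07,0.68],[0,0,0.000],G],[[-0.00,-0.07,0.68],[0,0,0.000],G]
tilt fix [ 0.0015 -0.0002  0.    ]
```

View pics/w12.png

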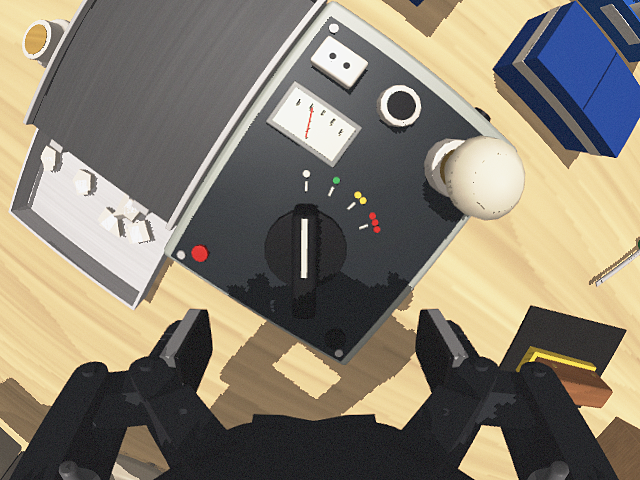

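```bash
python3 -c "
from h import *
import pickle;d=pickle.load(open('w12.pkl','rb'))
l=onz(d,305,220,.117,True);n=onz(d,304.2,277,.117,True);e=(l-n)/np.linalg.norm(l-n);print(l,n,np.degrees(np.arctan2(e[1],e[0])))
S=onz(d,305.5,246,.083,True);print(S)
for c in [(.5267,.0138),(.5259,.0105),S[:2]]: q=np.array([*c,.117])-n; print('perp',e[0]*q[1]-e[1]*q[0],'along',q@e)
o,p,R,y=state();print('line offset along tool y',(n-p)@R[:,1],(l-p)@R[:,1])
"
```

```text
[0.55068801 0.02945434 0.117     ] [0.52293882 0.01159182 0.117     ] 32.769913370450375
[0.52909581 0.01554192 0.083     ]
perp -0.00017905291442283202 along 0.004357809917248373
perp -0.0025208476348804938 along 0.0018989489030313276
perp -1.1124258519842195e-05 along 0.007315170288948093
line offset along tool y -0.006162408028524429 -0.005494899397594446
```

move_arm(motion=[[[0, -0.08, 0.6], [0.001, 0, 0.002], 1], [[0, -0.08, 0.65], [0, 0, 0], 1], [[0, -0.07, 0.65], [0, 0, 0], 1], [[0, -0.07, 0.4], [0, 0, 0], 1], [[0, 0, 0.1], [0, 0, 0], 1], [[0, 0, 0], [0, 0, 0], 1]])

```text
time_s: 21.15
position: [0.5298, 0.0118, 0.1005]
tool_rot: [[0.832, 0.555, 0.01], [0.555, -0.832, -0.003], [0.007, 0.008, -1.0]]
ft_force: [-0.1, -0.1, -0.5]
grip_width: 0.0853
```

```bash
python3 -c "
from h import *
plan([.5267,.0138,.09],33.5,2);tilt()"
```

```text
t 21.15 p [0.5298 0.0118 0.1005] yaw 33.74 z [ 0.0099 -0.0029 -0.9999] F [-0.1 -0.1 -0.5] w 0.0853
[[-0.04,-0.08,0.26],[0,0,0.001],G],[[-0.04,-0.08,0.26],[0,0,0.001],G]
tilt fix [ 0.0038 -0.0032 -0.    ]
```

move_arm(motion=[[[-0.04, -0.1, 0.22], [0.004, -0.003, 0], 1], [[-0.04, -0.1, 0.2], [0, 0, 0], 1], [[-0.02, -0.02, 0.12], [0, 0, 0], 1], [[0, 0, 0], [0, 0, 0], 1]])

```text
time_s: 21.48
position: [0.5266, 0.0141, 0.091]
tool_rot: [[0.831, 0.556, 0.003], [0.556, -0.831, 0.0], [0.003, 0.002, -1.0]]
ft_force: [0.2, -0.5, -0.1]
grip_width: 0.0853
```

```bash
python3 -c "
from h import *
plan([.5267,.0138,.09],33.5,2);tilt()"
```

```text
t 21.4833 p [0.5266 0.0141 0.091 ] yaw 33.75 z [ 2.9e-03  1.0e-04 -1.0e+00] F [ 0.2 -0.5 -0.1] w 0.0853
[[-0.00,0.01,0.02],[0,0,0.001],G],[[-0.00,0.01,0.02],[0,0,0.001],G]
tilt fix [ 0.0007 -0.0012  0.    ]
```

move_arm(motion=[[[0, 0, 0], [0, 0, 0], -1], [[0, 0, 0], [0, 0, 0], -1], [[0, 0, 0], [0, 0, 0], -1], [[0, 0, 0], [0, 0, 0], -1], [[0, 0, 0], [0, 0, 0], -1], [[0, 0, 0], [0, 0, 0], -1], [[0, 0, 0], [0, 0, 0], -1]], squeeze=60)

```text
time_s: 22.07
position: [0.5272, 0.0138, 0.092]
tool_rot: [[0.831, 0.556, 0.005], [0.556, -0.831, -0.001], [0.004, 0.003, -1.0]]
ft_force: [-0.3, -1.1, 0.7]
grip_width: 0.0107
```

```bash
python3 -c "
from h import *
plan([.5267,.0138,.09],33.5,2);tilt();print(state()[0]['wrist_torque'])
d=cam('wrist');cv2.imwrite('pics/w13.png',d['img'])"
```

```text
t 22.0667 p [0.5272 0.0138 0.092 ] yaw 33.75 z [ 4.9e-03 -7.0e-04 -1.0e+00] F [-0.3 -1.1  0.7] w 0.0107
[[-0.01,-0.01,0.05],[0,0,0.001],G],[[-0.01,-0.01,0.05],[0,0,0.001],G]
tilt fix [ 0.0016 -0.0018 -0.    ]
[-0.04232076  0.13400552 -0.02030482]
```

View pics/w13.png

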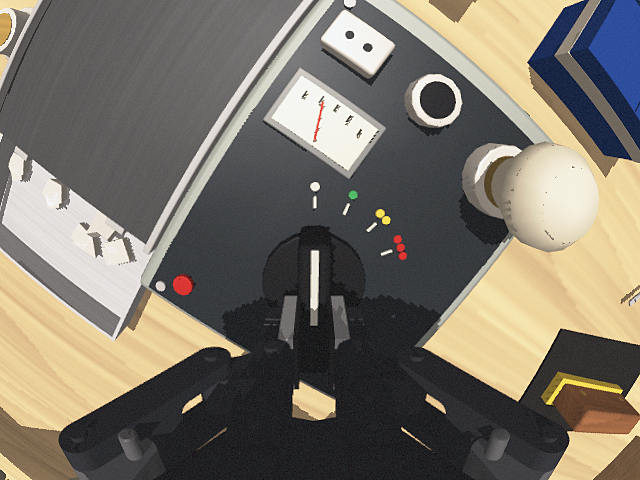

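The wing is gripped between the pads, with the white line at (314,250..325). I'll turn clockwise.

move_arm(motion=[[[0, 0, 0], [0, 0, 0.04], -1], [[0, 0, 0], [0, 0, 0.05], -1], [[0, 0, 0], [0, 0, 0.05], -1], [[0, 0, 0], [0, 0, 0.05], -1], [[0, 0, 0], [0, 0, 0.05], -1], [[0, 0, 0], [0, 0, 0.05], -1]], squeeze=80)

```text
time_s: 22.62
position: [0.5271, 0.0141, 0.092]
tool_rot: [[0.999, -0.041, 0.005], [-0.041, -0.999, -0.001], [0.005, 0.0, -1.0]]
ft_force: [0.3, -0.1, 1.4]
grip_width: 0.0099
```

```bash
python3 -c "
from h import *
plan([.5267,.0138,.09],-37,7);tilt();print(state()[0]['wrist_torque'],state()[0]['q'])"
```

```text
t 22.6167 p [0.5271 0.0141 0.092 ] yaw -2.34 z [ 4.9e-03 -5.0e-04 -1.0e+00] F [ 0.3 -0.1  1.4] w 0.0099
[[-0.00,0.00,0.01],[0,0,0.041],G],[[-0.00,0.00,0.01],[0,0,0.041],G],[[-0.00,0.00,0.01],[0,0,0.041],G],[[-0.00,0.00,0.01],[0,0,0.041],G],[[-0.00,0.00,0.01],[0,0,0.041],G],[[-0.00,0.00,0.01],[0,0,0.041],G],[[-0.00,0.00,0.01],[0,0,0.041],G]
tilt fix [ 0.0002 -0.0023 -0.    ]
[0.04874436 0.00384648 0.2095768 ] [-1.13589649e+01  2.61734654e+01  8.85094798e+01  2.90165080e-02
  6.50362545e+01  8.09726423e+01]
```

move_arm(motion=[[[0, 0, 0], [0, 0, 0.045], -1], [[0, 0, 0], [0, 0, 0.045], -1], [[0, 0, 0], [0, 0, 0.045], -1], [[0, 0, 0], [0, 0, 0.045], -1], [[0, 0, 0], [0, 0, 0.045], -1], [[0, 0, 0], [0, 0, 0.03], -1], [[0, 0, 0], [0, 0, 0.01], -1]])

```text
time_s: 23.2
position: [0.5272, 0.0144, 0.092]
tool_rot: [[0.81, -0.586, 0.005], [-0.586, -0.81, -0.001], [0.005, -0.002, -1.0]]
ft_force: [-0.4, -0.5, 1.1]
grip_width: 0.0098
```

```bash
python3 -c "
from h import *
plan([.5267,.0138,.09],-37.5,3);tilt();print(state()[0]['wrist_torque'])
d=cam('wrist');cv2.imwrite('pics/w14.png',d['img'])
import pickle;pickle.dump(d,open('w14.pkl','wb'))"
```

```text
t 23.2 p [0.5272 0.0144 0.092 ] yaw -35.9 z [ 5.e-03 -8.e-04 -1.e+00] F [-0.4 -0.5  1.1] w 0.0098
[[-0.00,0.01,0.03],[0,0,0.004],G],[[-0.00,0.01,0.03],[0,0,0.004],G],[[-0.00,0.01,0.03],[0,0,0.004],G]
tilt fix [-0.0011 -0.0022 -0.    ]
[-0.05355556  0.06434608  0.19333634]
```

View pics/w14.png

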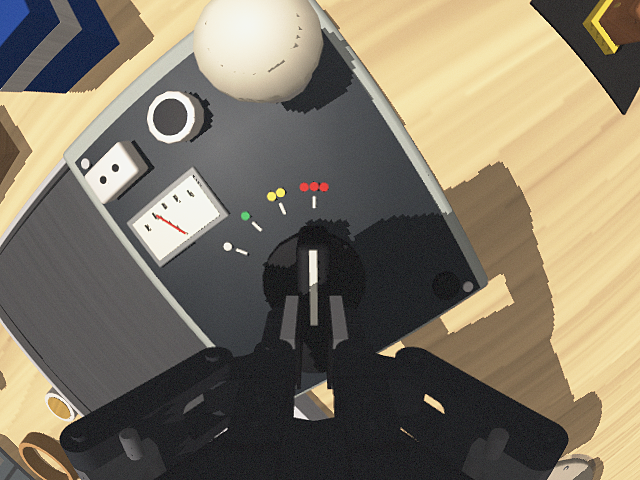

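The white line now points at the three-red-dot tick (line at x=313, tick at (314,202)). The rotation so far is about 69.7°. I'll nudge slightly further and hold.

move_arm(motion=[[[0, 0, 0], [0, 0, 0.014], -1], [[0, 0, 0], [0, 0, 0], -1], [[0, 0, 0], [0, 0, 0], -1], [[0, 0, 0], [0, 0, 0], -1], [[0, 0, 0], [0, 0, 0], -1], [[0, 0, 0], [0, 0, 0], -1]])

```text
time_s: 23.75
position: [0.5272, 0.0144, 0.092]
tool_rot: [[0.796, -0.605, 0.005], [-0.605, -0.796, -0.001], [0.005, -0.002, -1.0]]
ft_force: [0.7, -0.7, 1.3]
grip_width: 0.0099
```

```bash
python3 -c "
from h import *
plan([.5267,.0138,.09],-37.5,3);tilt();o=state()[0];print(o['wrist_torque'],o['qvel'])
d=cam('wrist');cv2.imwrite('pics/w15.png',d['img'])
d=cam('scene');cv2.imwrite('pics/s15.png',d['img'])"
```

```text
t 23.75 p [0.5272 0.0144 0.092 ] yaw -37.23 z [ 0.0051 -0.0011 -1.    ] F [ 0.7 -0.7  1.3] w 0.0099
[[-0.00,0.01,0.03],[0,0,0.001],G],[[-0.00,0.01,0.03],[0,0,0.001],G],[[-0.00,0.01,0.03],[0,0,0.001],G]
tilt fix [-0.0011 -0.0023 -0.    ]
[-0.0419283   0.06393723  0.26379752] [-0.02653419  0.03211556 -0.08242901 -0.03588122  0.02421197 -0.45210171]
```

View pics/w15.png

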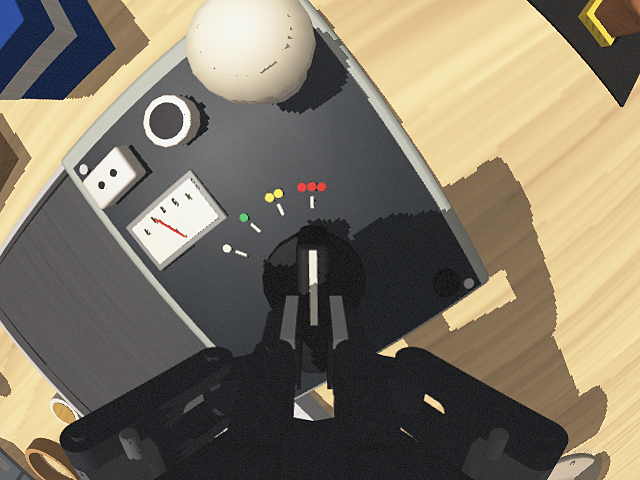

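View pics/s15.png

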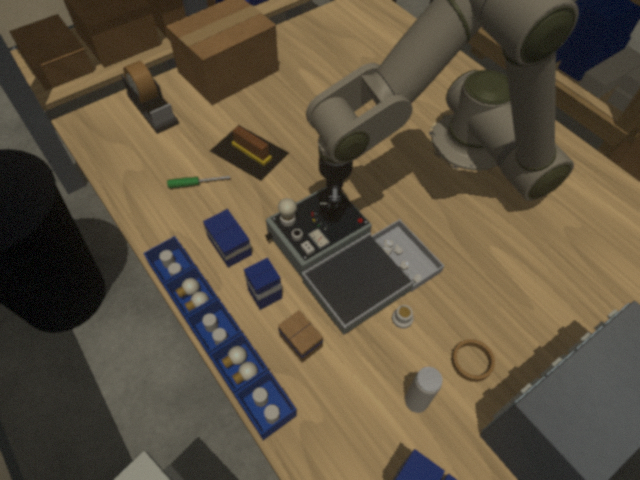

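The scene view shows the sherds in the tray at about (400,255), the scraper upright on its mat at (253,145), and the other things where they were. The wing points at the red-dot tick and is held still, so I'm handing in.

```bash
python3 -c "
from rig import job
print(job.close_job())"
```

```text
the job is handed in; nothing more can be done
None
```

The job is handed in at about 24 s of the 62 s allowed, and no verdict was given. All my final checks agreed and none failed.

- **Sherds:** One stroke of the scraper pushed all five off the bed. The wrist pictures afterwards showed five in the tray and a clear bed. I only gripped the scraper by its wooden block, above the height of the sherds.
- **Scraper:** It is back upright near the middle of its black mat, let go. Both the wrist and scene pictures show it standing.
- **Switch:** I turned it about 71° clockwise, roughly 1.24 rad, judged from the gripper's rotation since the dial angle can't be read directly. The white line points at the three-red-dot tick. When I handed in, the fingers still held it with a grip set to 80 N, against a steady spring torque of about 0.26 N m.
- **Bulb and other things:** The arm kept clear of the bulb, and wrist forces stayed low throughout. The last scene picture shows the bulb and the other things where they started. I judged this by eye and did not measure each one.

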